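Knock out the vacuum filter cassettes and refit them in their trays

TASK

Knock the dust out of every filter cassette on the table: drop each one, dusty pleats up, across the bar of the knock-out chute so that it flips over onto the grating and slides out pleats down, then lay it, still pleats down, flat in the filter tray of its own size. The cassettes must not be tipped over anywhere but in the chute, or the dust gets on the table; leave the tape roll and the old book where they are.

Things in the scene. Friction and masses are not known exactly. Their poses are not given: they have to be found in the camera images.
- cassette_long_wide: long wide filter cassette: flat rigid black plastic frame 120 x 64 x 16 mm, 0.1 to 0.17 kg, cream paper pleats on the dusty face, flat grey back with black bars and a rubber seal. Origin: centre of the grey back face; x along the length, y along the width, z out of the pleated face (16 mm from the origin). Starts flat on the table, pleats (z) up. None if not there today.
- cassette_short_wide: short wide filter cassette: flat rigid black plastic frame 85 x 64 x 16 mm, 0.1 to 0.17 kg, cream paper pleats on the dusty face, flat grey back with black bars and a rubber seal. Origin: centre of the grey back face; x along the length, y along the width, z out of the pleated face (16 mm from the origin). Starts flat on the table, pleats (z) up. None if not there today.
- cassette_long_slim: long slim filter cassette: flat rigid black plastic frame 120 x 44 x 16 mm, 0.1 to 0.17 kg, cream paper pleats on the dusty face, flat grey back with black bars and a rubber seal. Origin: centre of the grey back face; x along the length, y along the width, z out of the pleated face (16 mm from the origin). Starts flat on the table, pleats (z) up. None if not there today.
- cassette_short_slim: short slim filter cassette: flat rigid black plastic frame 85 x 44 x 16 mm, 0.1 to 0.17 kg, cream paper pleats on the dusty face, flat grey back with black bars and a rubber seal. Origin: centre of the grey back face; x along the length, y along the width, z out of the pleated face (16 mm from the origin). Starts flat on the table, pleats (z) up. None if not there today.
- pocket_long_wide (a point): centre of the pocket floor, 3 mm above the table, of the filter tray for the 120 x 64 mm cassette: shallow grey plastic tray, fixed, 138 x 82 mm, pull tab on its +x end; pocket 132 x 76 mm, 3 mm walls whose tops are 12 mm above the table, with a 56 mm finger gap in the middle of each long side. x along the length, z up.
- pocket_short_wide (a point): centre of the pocket floor, 3 mm above the table, of the filter tray for the 85 x 64 mm cassette: shallow grey plastic tray, fixed, 103 x 82 mm, pull tab on its +x end; pocket 97 x 76 mm, 3 mm walls whose tops are 12 mm above the table, with a 56 mm finger gap in the middle of each long side. x along the length, z up.
- pocket_long_slim (a point): centre of the pocket floor, 3 mm above the table, of the filter tray for the 120 x 44 mm cassette: shallow grey plastic tray, fixed, 138 x 62 mm, pull tab on its +x end; pocket 132 x 56 mm, 3 mm walls whose tops are 12 mm above the table, with a 56 mm finger gap in the middle of each long side. x along the length, z up.
- pocket_short_slim (a point): centre of the pocket floor, 3 mm above the table, of the filter tray for the 85 x 44 mm cassette: shallow grey plastic tray, fixed, 103 x 62 mm, pull tab on its +x end; pocket 97 x 56 mm, 3 mm walls whose tops are 12 mm above the table, with a 56 mm finger gap in the middle of each long side. x along the length, z up.
- knock_bar (a point): middle of the top line of the chute's knock bar: round steel, 10 mm thick, 84 mm long along y, 180 mm above the table. x points level to the chute's tall closed back, z up. A cassette let go level 10 to 40 mm above the bar, length along x, its middle 10 to 25 mm behind the bar (+x), tips over the bar, flips on the grating and slides out under the bar; with its middle in front of the bar it will not.
- grating_top (a point): top end of the smooth slotted steel grating, 172 mm above the table and 122 mm behind the bar, at the back wall (180 mm high); axes as knock_bar. From here the grating falls at 45 degrees towards -x, passes 130 mm below the bar and levels out at the foot. The chute is grey sheet steel, fixed, 84 mm wide inside between 3 mm cheeks that end 12 mm below the top of the bar.
- chute_foot (a point): middle of the chute's flat open foot, on its floor 6 mm above the table, 131 mm in front of the bar; axes as knock_bar. The floor is 130 mm wide (y) and 120 mm long (x); a 24 mm high stop closes its end at x = -60 mm; guides (44 mm high, 84 mm apart) end at x = +57 mm. Knocked-out cassettes come to rest lying here, middle within about 25 mm of this point.
- tape_roll: a roll of paper tape lying flat, 90 mm across, 38 mm high, origin at the centre of its underside. Not part of the job.
- old_book: a small old brown book, 115 x 78 x 34 mm, origin at the centre of its underside. Not part of the job.
There are look-alikes about, which are no part of the job. What is shaped like the cassette_short_slim but blue is not meant.

How it is judged:
By the outcome, as a careful person would: the job done as asked, in the order asked, and still so for the second after the job is handed in, with the robot touching nothing.
Of cassette_long_wide, cassette_short_wide, cassette_long_slim, cassette_short_slim only 3 to 4 are there at a start; the rules pass over those that are not, and their reading is None.
At some moment in a run one of cassette_long_wide, cassette_short_wide, cassette_long_slim, cassette_short_slim may be knocked a few centimetres aside while the robot is not near it.
It also fails if it takes over 210 s, if anything falls off the work surface, if the arm or the gripper's body presses on something with over 40 N, if the wrist force passes 120 N, or if a joint passes its speed limit or range.

ROBOT

A 6-joint arm with a two-finger parallel gripper is mounted at the origin on the work surface. World frame = base frame: x ahead of the robot, y to its left, z up, the work surface at z = 0. Lengths are in m, angles in degrees, forces in N, time in s.
With the tool pointing down it reaches from about 0.375 to 0.9 m from the base axis. Payload 3.1 kg.
Tool frame: the origin (TCP) lies at the very end of the fingers, on their centre line; the grasp point (between the pads) lies bot.grip_point_offset behind it (bot.grip_point_offset is the distance from the TCP to the grasp point, in m); z points along the fingers, y is the line along which they close (so a half turn about z gives the same grasp; the last joint's range is limited). The gripper opens to 87 mm and grips with 3 to 60 N. Pads are 19 mm wide; open, the fingers measure 117 mm over their backs; the gripper's body (75 mm by 190 mm) begins 51 mm behind the grasp point.
Start: joints at [64.773, 30.224, 82.088, -0, 67.689, -10.227], TCP at [0.162, 0.604, 0.223] pointing down, gripper open.
Joint ranges: [-176.69, 176.69], [-43.24, 126.21], [12.49, 139.97], [-82, 262], [0, 151.66], [-163.58, 163.58]. Speed limits (degrees/s): [159.86, 159.86, 180, 180, 180, 180].

INTERFACE

Orientations are given as a 3x3 rotation matrix whose columns are the frame's x, y, z axes.
In Python, from rig import bot, viewer, ticket gives the robot as it stands.
- The arm moves only by the tool servo_tool, never from a script. Its argument "targets" is a list of rows, each an object with "offset": the shift along the tool's x, y, z in m, a list of three; "dr": the turn, a rotation vector about the tool's x, y, z in degrees, a list of three. In form: [{"offset": [x, y, z], "dr": [ax, ay, az]}, ...]. A call has 1 to 20 rows; each row is the pose to reach, as a shift and turn from the pose commanded when the call began, along the tool's axes at that moment; what a row does not reach only later rows make up. A row lasts 1/12 s, in which the tool goes at most 41.7 mm and 7.16 degrees, less where a joint would pass 70% of its speed; a pose out of reach is approached as far as the arm can. A call with a gripper value outside its range is refused whole. "gripper" is the gripper command: -1 is fully open, 1 is shut, values between are in proportion, set as the call begins (left out, the last holds). The fingers move at their own pace and stop on an object; the grip force is fixed at half the most. Time passes only in rows, so rows that repeat a pose let the fingers close. It gives the time, the measured TCP pose, the force, the opening and the grip force at its end, in the units of the state.
- bot.read_state(): the state, without advancing time (a new reading comes with each control period).
- viewer.capture(name): name is "side" or "top"; returns a dict with "color" (420x560x3 uint8, red, green, blue), "camera_matrix" (3x3 intrinsics, pixels), "k1" (the pictures are not rectified: a ray, as slopes to the right and down, at radius r is drawn at 1 + k1 r^2 times it, then the intrinsics apply), "R" (3x3) and "t" (3): a world point X has camera coordinates R X + t. Camera axes: x right, y down, z forward; pixel columns grow to the right and rows downward; lengths in m; the calibration is good to about 2 mm. A picture is of the moment at which its call begins. There is no depth.
- ticket.hand_in(): hands the job in; it is judged then, once.
The state is a dict: "time_s": time; "joint_positions": joint angles; "qvel": joint speeds; "tau": joint torques, N m; "position": TCP position; "tcp_rot": TCP orientation; "force": force on the tool from outside, world axes, zero at the start; "moment": the same for the moment, N m; "opening": opening from 0.0 (shut) to 1.0 (fully open); "grasp_force": force on a finger pad.
Only numpy, scipy, OpenCV 4.12 (cv2) and the standard library are available. Lean on these libraries where they do the work, as an engineer would, in place of code of your own. Each camera call takes 0.05 s, during which the arm holds its last target. There are 200 camera calls.

## Working session

There is one attempt and no reset: what is moved stays moved. The work goes in short steps, Python scripts to look and compute and a tool call to move; the robot and the scene stay as the last step left them, time stands still between calls to the robot, and variables do not carry over. Pictures are saved under pics/ and viewed, at most 14 in all, crops included, and the job is handed in when it is done.

Besides the shell and the picture viewer there is one more tool, called after "Request:" as name(argument=value, ...), one argument or row to a line, values as JSON. servo_tool: Moves the arm, as the interface text tells. Its arguments: {"type":"object","properties":{"targets":{"type":"array"},"gripper":{"type":"number"}},"required":["targets"]}

```bash
ls; mkdir -p pics; python3 - <<'E'
from rig import bot,viewer
import cv2,numpy as np
for n in("top","side"):
    c=viewer.capture(n); cv2.imwrite(f"pics/{n}0.png",cv2.resize(c["color"][:,:,::-1],(800,600),interpolation=cv2.INTER_CUBIC))
    print(n,c["camera_matrix"].tolist(),c["k1"],np.round(c["R"],3).tolist(),np.round(c["t"],3).tolist())
s=bot.read_state();print(s,bot.grip_point_offset)
E
```

```text
pics
top [[379.1630296262818, 0.0, 278.0869202383288], [0.0, 379.1630296262818, 206.71408964600653], [0.0, 0.0, 1.0]] 0.002392297975786224 [[0.008, -0.999, 0.039], [-0.997, -0.011, -0.08], [0.08, -0.039, -0.996]] [-0.023, 0.484, 1.076]
side [[419.6710635025689, 0.0, 280.50068262042663], [0.0, 419.6710635025689, 223.86220412097512], [0.0, 0.0, 1.0]] -0.02212084385548614 [[-0.997, -0.072, 0.01], [-0.059, 0.725, -0.686], [0.042, -0.685, -0.728]] [0.479, 0.137, 1.124]
{'time_s': 0.1, 'joint_positions': array([ 6.47740970e+01,  3.02729640e+01,  8.21493819e+01,  3.88547979e-04,
        6.76897678e+01, -1.02266344e+01]), 'qvel': array([-0.0419146 , -0.09776845, -0.14632437, -0.00695245,  0.02328633,
       -0.09004526]), 'tau': array([ 3.19249721e-04, -4.40988350e+01, -1.77151000e+01,  6.35317387e-02,
        5.33801469e-02, -5.00309375e-05]), 'position': array([0.16142973, 0.60310619, 0.22167487]), 'tcp_rot': array([[-9.65928314e-01,  2.58808399e-01, -8.39619979e-04],
       [ 2.58809519e-01,  9.65926762e-01, -1.76747075e-03],
       [ 3.53575134e-04, -1.92455168e-03, -9.99998086e-01]]), 'force': array([-0.57719426, -0.18924467, -0.39956216]), 'moment': array([-0.01121386, -0.02243987,  0.04763719]), 'grasp_force': 0.0, 'opening': 0.9973982205323473} 0.0187
```

View pics/top0.png

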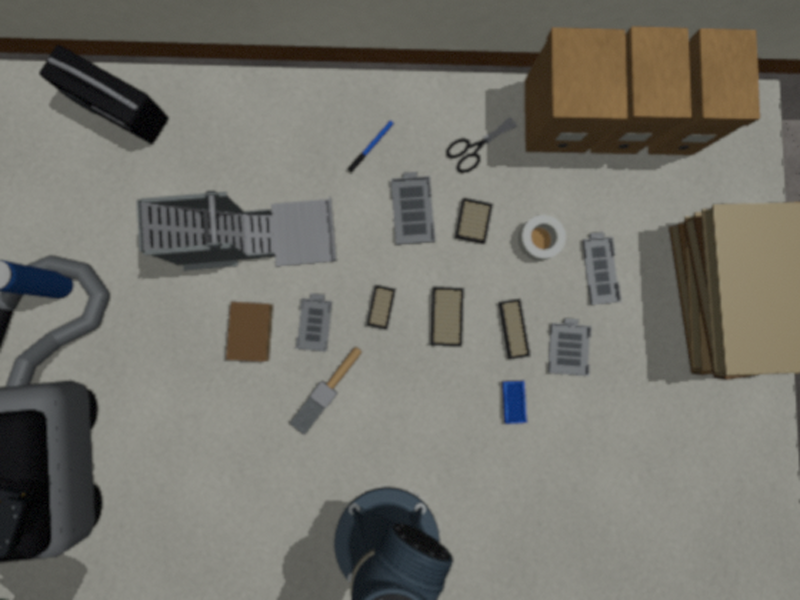

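View pics/side0.png

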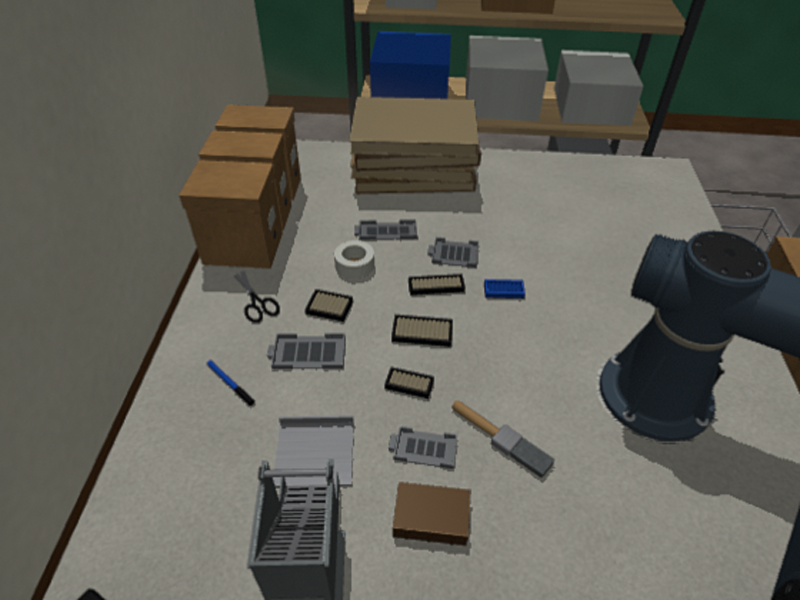

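The top view shows all four cassettes: long_wide (447,316), short_wide (474,220), long_slim (514,328) and short_slim (380,307). The trays are long_wide (412,210), short_slim (315,323), long_slim (601,270) and short_wide (570,348). The chute bar is at (212,220) and the foot at (303,232). The blue look-alike at (514,402) stays where it is.

```bash
cat > h.py <<'E'
import numpy as np, cv2
from rig import bot, viewer
from scipy.spatial.transform import Rotation as Ro
def pix2w(c,uv,z):
    """pixels (560x420) -> world xy on plane z"""
    K,R,t=c["camera_matrix"],np.array(c["R"]),np.array(c["t"])
    uv=np.atleast_2d(np.array(uv,float)); d=(uv-[K[0,2],K[1,2]])/[K[0,0],K[1,1]]
    s=d.copy()
    for _ in range(5): s=d/(1+c["k1"]*(s**2).sum(1,keepdims=True))
    r=np.c_[s,np.ones(len(s))]@R; o=-R.T@t
    return (o+r*((z-o[2])/r[:,2])[:,None])[:,:2]
def w2pix(c,X):
    K=c["camera_matrix"]; p=np.atleast_2d(X)@np.array(c["R"]).T+c["t"]; s=p[:,:2]/p[:,2:]
    s=s*(1+c["k1"]*(s**2).sum(1,keepdims=True)); return s*[K[0,0],K[1,1]]+[K[0,2],K[1,2]]
def rect(c,x0,x1,y0,y1,z,ppm=2000):
    """top-down rectified picture at plane z: rows go down in x, columns right in -y"""
    xs=np.arange(x1,x0,-1/ppm); ys=np.arange(y1,y0,-1/ppm); X,Y=np.meshgrid(xs,ys,indexing='ij')
    p=w2pix(c,np.c_[X.ravel(),Y.ravel(),np.full(X.size,z)]).reshape(X.shape+(2,)).astype(np.float32)
    return cv2.remap(c["color"],p[...,0],p[...,1],cv2.INTER_CUBIC)[:,:,::-1]
def delta(p,psi,ref=None):
    """offset/dr from the present pose (or from world pose ref) to tool-down pose at p, tool-x yaw psi deg"""
    s=bot.read_state(); R0=s["tcp_rot"]; p0=s["position"]
    a=np.radians(psi); x=np.array([np.cos(a),np.sin(a),0]); z=np.array([0,0,-1.]); R1=np.c_[x,np.cross(z,x),z]
    return np.round(R0.T@(np.array(p)-p0),4).tolist(), np.round(Ro.from_matrix(R0.T@R1).as_rotvec(degrees=True),1).tolist()
def plan(*ways):
    """each way (x,y,z,psi): print the target and the rows needed from the way before"""
    s=bot.read_state(); q=s["position"]; a=0*np.ones(3)
    for w in ways:
        o,d=delta(w[:3],w[3]); n=max(np.linalg.norm(np.array(w[:3])-q)/.0417,np.linalg.norm(np.array(d)-a)/7.16)
        print(o,d,"rows %.1f"%n); q=np.array(w[:3]); a=np.array(d)
E
cat > a.py <<'E'
from h import *
c=viewer.capture("top")
up=.7
def g(n,pts,z): 
    w=pix2w(c,np.array(pts)*up,z); print(n,np.round(w,3).tolist())
g("cass LW,SW,LS,SS",[(447,316),(474,220),(514,328),(380,307)],.016)
g("tray LW SS LS SW",[(412,210),(315,323),(601,270),(570,348)],.012)
g("foot",[(303,232)],.006);g("bar",[(212,219)],.18)
# cassette pleats by hue
hsv=cv2.cvtColor(c["color"],cv2.COLOR_RGB2HSV)
big=rect(c,.3,.8,-.45,.25,.016,1000); cv2.imwrite("pics/rect.png",big)
hs=cv2.cvtColor(big,cv2.COLOR_BGR2HSV)
m=((hs[...,1]>55)&(hs[...,0]>12)&(hs[...,0]<35)&(hs[...,2]>70)).astype(np.uint8)
m=cv2.morphologyEx(m,cv2.MORPH_OPEN,np.ones((3,3)))
for k in cv2.findContours(m,0,2)[0]:
    if cv2.contourArea(k)>1000:
        (u,v),(w,hh),an=cv2.minAreaRect(k)
        L=max(w,hh); an=an if w>=hh else an+90   # length dir angle in image (u right,v down)
        du,dv=np.cos(np.radians(an)),np.sin(np.radians(an)); yaw=np.degrees(np.arctan2(-du,-dv))%180
        print("pleat",round(.8-v/1000,4),round(.25-u/1000,4),"LxW",round(L),round(min(w,hh)),"yaw",round(yaw,1))
cv2.imwrite("pics/chute.png",cv2.resize(c["color"][120:200,80:250,::-1],None,fx=4.7,fy=4.7,interpolation=cv2.INTER_CUBIC))
t=rect(c,.34,.74,-.4,.2,.012,1300)
cv2.imwrite("pics/trays.png",t)
E
python3 a.py
```

```text
cass LW,SW,LS,SS [[0.444, -0.12], [0.643, -0.176], [0.421, -0.257], [0.461, 0.016]]
tray LW SS LS SW [[0.662, -0.048], [0.427, 0.147], [0.543, -0.441], [0.381, -0.373]]
foot [[0.614, 0.176]]
bar [[0.6, 0.308]]
pleat 0.3395 0.088 LxW 96 19 yaw 142.8
pleat 0.409 0.242 LxW 114 16 yaw 0.0
pleat 0.6085 -0.315 LxW 45 40 yaw 0.0
```

View pics/chute.png

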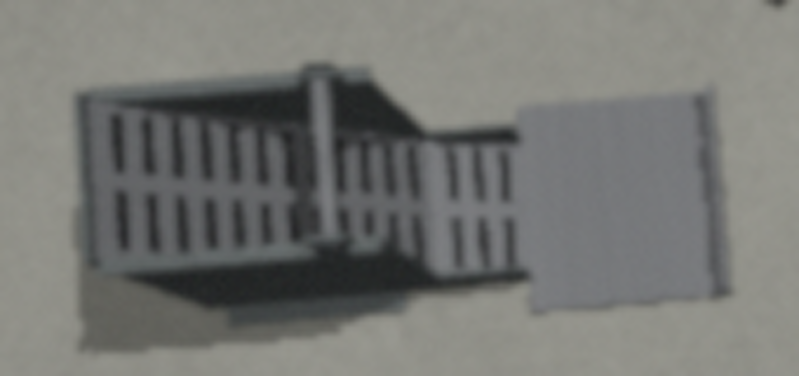

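View pics/trays.png

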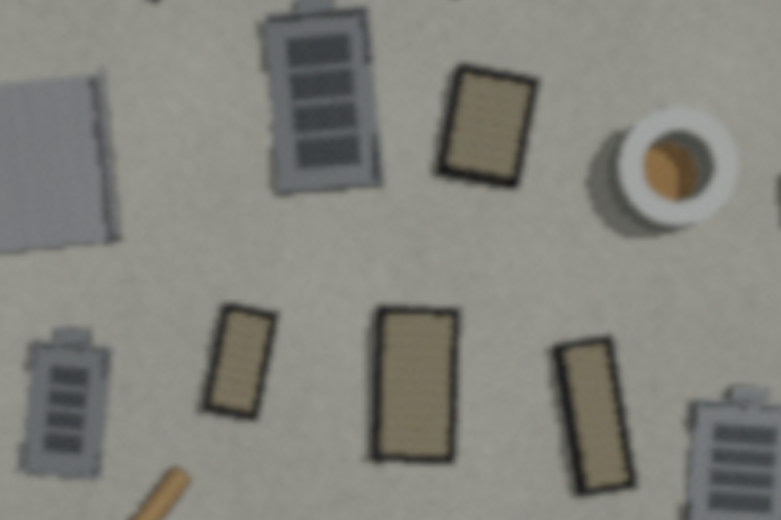

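```bash
cat > b.py <<'E'
from h import *
from scipy.optimize import least_squares
c=viewer.capture("top")
cr=lambda p:np.array(p)/4.7+[80,120]
def tr(p,P): # chute pose p=(x,y of bar on plan, yaw)
    a=np.radians(p[2]);P=np.atleast_2d(P);return np.c_[p[0]+P[:,0]*np.cos(a)-P[:,1]*np.sin(a),p[1]+P[:,0]*np.sin(a)+P[:,1]*np.cos(a),P[:,2]]
# chute model: x to back, y left: image right=-y world... bar ends, floor corners, back wall top corners
model=[(0,-.042,.175),(0,.042,.175),(-.071,-.065,.006),(-.071,.065,.006),(-.191,.065,.03),(-.191,-.065,.03),(.122,.045,.18),(.122,-.045,.18)]
obs=cr([(320,78),(328,238),(520,107),(530,312),(730,295),(708,92),(95,268),(80,95)])
best=None
f=lambda p:(w2pix(c,tr(p,model))-obs).ravel()
r=least_squares(f,[.605,.31,90]); print("chute bar",np.round(r.x,4)); print(np.round(r.fun.reshape(-1,2),1).tolist())
r=r.x; print("foot",tr(r,[(-.131,0,.006)]).round(4))
t=rect(c,.3,.62,-.52,-.28,.012,2000); cv2.imwrite("pics/trays2.png",t)
E
python3 b.py
```

```text
chute bar [ 0.5982  0.3061 95.4839]
[[0.7, 1.2], [1.1, 0.6], [-0.6, 0.6], [0.4, 0.7], [-1.6, -0.2], [-0.4, -1.5], [-0.5, -1.0], [0.7, -0.4]]
foot [[0.6108 0.1757 0.006 ]]
```

View pics/trays2.png

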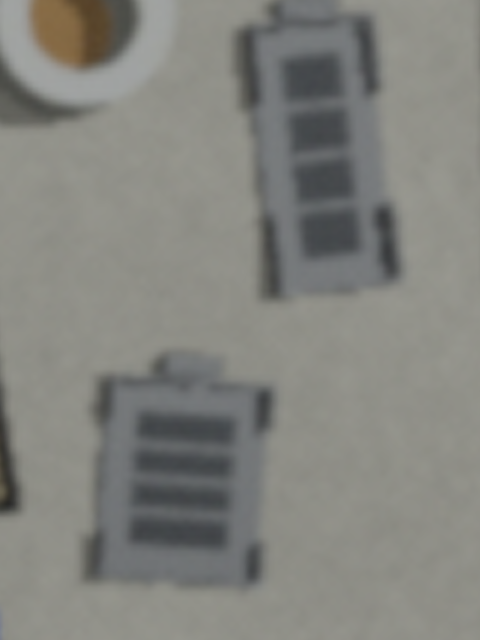

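The rim corners and the window bars put the trays at:
- LW: (.663,-.049), yaw 5
- SS: (.4255,.150), yaw -4.4
- SW: (.3795,-.373), yaw -4.4
- LS: (.543,-.4425), yaw 6.3

The chute bar is at (.598,.306), yaw 95.5. I start with the short slim cassette at (.462,.015), yaw -10.4.

```bash
python3 -c "
from h import *
plan((.462,.0154,.12,169.6),(.462,.0154,.004,169.6))"
```

```text
[-0.4424, -0.49, 0.1025] [-0.1, -0.0, -4.6] rows 16.0
[-0.4424, -0.4898, 0.2185] [-0.1, -0.0, -4.6] rows 2.8
```

Request:
servo_tool(
  targets=[
    {"offset":[-0.4424,-0.49,0.1025],"dr":[-0.1,0,-4.6]},
    {"offset":[-0.4424,-0.49,0.1025],"dr":[-0.1,0,-4.6]},
    {"offset":[-0.4424,-0.49,0.1025],"dr":[-0.1,0,-4.6]},
    {"offset":[-0.4424,-0.49,0.1025],"dr":[-0.1,0,-4.6]},
    {"offset":[-0.4424,-0.49,0.1025],"dr":[-0.1,0,-4.6]},
    {"offset":[-0.4424,-0.49,0.1025],"dr":[-0.1,0,-4.6]},
    {"offset":[-0.4424,-0.49,0.1025],"dr":[-0.1,0,-4.6]},
    {"offset":[-0.4424,-0.49,0.1025],"dr":[-0.1,0,-4.6]},
    {"offset":[-0.4424,-0.49,0.1025],"dr":[-0.1,0,-4.6]},
    {"offset":[-0.4424,-0.49,0.1025],"dr":[-0.1,0,-4.6]},
    {"offset":[-0.4424,-0.49,0.1025],"dr":[-0.1,0,-4.6]},
    {"offset":[-0.4424,-0.49,0.1025],"dr":[-0.1,0,-4.6]},
    {"offset":[-0.4424,-0.49,0.1025],"dr":[-0.1,0,-4.6]},
    {"offset":[-0.4424,-0.49,0.1025],"dr":[-0.1,0,-4.6]},
    {"offset":[-0.4424,-0.49,0.1025],"dr":[-0.1,0,-4.6]},
    {"offset":[-0.4424,-0.49,0.1025],"dr":[-0.1,0,-4.6]},
    {"offset":[-0.4424,-0.49,0.1025],"dr":[-0.1,0,-4.6]},
    {"offset":[-0.4424,-0.49,0.1025],"dr":[-0.1,0,-4.6]},
    {"offset":[-0.4424,-0.49,0.1025],"dr":[-0.1,0,-4.6]},
    {"offset":[-0.4424,-0.49,0.1025],"dr":[-0.1,0,-4.6]},
  ],
  gripper=-1,
)

```text
time_s: 1.87
position: [0.461, 0.017, 0.12]
tcp_rot: [[-0.984, 0.179, -0.001], [0.179, 0.984, 0.002], [0.002, 0.002, -1.0]]
force: [-1.1, 0.9, -0.1]
opening: 1.0
grasp_force: 0.0
```

```bash
cat > look.py <<'E'
import sys; from h import *
# look.py name cam x0 x1 y0 y1 z ppm : rectified crop
n,cam=sys.argv[1:3]; x0,x1,y0,y1,z,ppm=map(float,sys.argv[3:9])
c=viewer.capture(cam); im=rect(c,x0,x1,y0,y1,z,ppm)
print(im.shape); cv2.imwrite(f"pics/{n}.png",im)
E
python3 -c "
from h import *
s=bot.read_state();print(s['time_s'],s['position'])
plan((.462,.0154,.004,169.6))"; python3 look.py l1 top .3 .75 -.3 .3 .016 1300
```

```text
1.8667 [0.46096967 0.01699045 0.12002371]
[-0.0015, -0.0016, 0.116] [0.1, -0.1, 0.1] rows 2.8
(585, 780, 3)
```

View pics/l1.png

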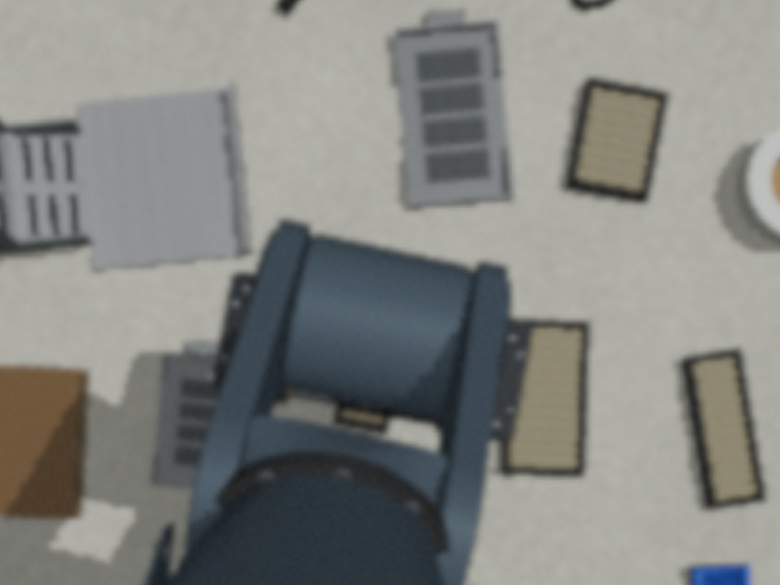

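Grasp alignment looks right, with the gripper body centred over the short slim cassette at (360,415). Descending.

Request:
servo_tool(
  targets=[
    {"offset":[-0.001,-0.001,0.04]},
    {"offset":[-0.001,-0.001,0.08]},
    {"offset":[-0.001,-0.001,0.105]},
    {"offset":[-0.001,-0.001,0.116]},
    {"offset":[-0.001,-0.001,0.116]},
    {"offset":[-0.001,-0.001,0.116]},
  ],
)

```text
$.targets[0]: bad value
```

Request:
servo_tool(
  targets=[
    {"offset":[0,0,0]},
    {"offset":[0,0,0]},
    {"offset":[0,0,0]},
    {"offset":[0,0,0]},
    {"offset":[0,0,0]},
    {"offset":[0,0,0]},
    {"offset":[0,0,0]},
    {"offset":[0,0,0]},
    {"offset":[0,0,-0.02]},
    {"offset":[0,0,-0.05]},
    {"offset":[0,0,-0.09]},
    {"offset":[0,0,-0.13]},
    {"offset":[0,0,-0.17]},
    {"offset":[0,0,-0.21]},
    {"offset":[0,0,-0.24]},
    {"offset":[0,0,-0.24]},
  ],
  gripper=1,
)

```text
$.targets[0]: bad value
```

```bash
python3 -c "
from h import *
s=bot.read_state();print(s['time_s'],s['position'],s['opening'],s['grasp_force'])
plan((.5964,.323,.245,95.5),(.5964,.323,.206,95.5))"
```

```text
1.9167 [0.46105972 0.0172522  0.12013659] 1.000917455162544 0.0
[-0.0784, 0.3253, -0.1243] [0.1, -0.1, 74.2] rows 10.4
[-0.0784, 0.3252, -0.0853] [0.1, -0.1, 74.2] rows 0.9
```

Request:
servo_tool(
  targets=[
    {"offset":[-0.001,-0.001,0.04],"dr":[0,0,0]},
    {"offset":[-0.001,-0.001,0.08],"dr":[0,0,0]},
    {"offset":[-0.001,-0.001,0.105],"dr":[0,0,0]},
    {"offset":[-0.001,-0.001,0.116],"dr":[0,0,0]},
    {"offset":[-0.001,-0.001,0.116],"dr":[0,0,0]},
    {"offset":[-0.001,-0.001,0.116],"dr":[0,0,0]},
  ],
)

```text
time_s: 2.42
position: [0.4623, 0.0162, 0.004]
tcp_rot: [[-0.984, 0.178, -0.001], [0.178, 0.984, 0.002], [0.002, 0.002, -1.0]]
force: [0.0, -0.1, 0.6]
opening: 1.001
grasp_force: 0.0
```

Request:
servo_tool(
  targets=[
    {"offset":[0,0,0],"dr":[0,0,0]},
    {"offset":[0,0,0],"dr":[0,0,0]},
    {"offset":[0,0,0],"dr":[0,0,0]},
    {"offset":[0,0,0],"dr":[0,0,0]},
    {"offset":[0,0,0],"dr":[0,0,0]},
    {"offset":[0,0,0],"dr":[0,0,0]},
    {"offset":[0,0,0],"dr":[0,0,0]},
    {"offset":[0,0,0],"dr":[0,0,0]},
    {"offset":[0,0,-0.02],"dr":[0,0,0]},
    {"offset":[0,0,-0.05],"dr":[0,0,0]},
    {"offset":[0,0,-0.09],"dr":[0,0,0]},
    {"offset":[0,0,-0.13],"dr":[0,0,0]},
    {"offset":[0,0,-0.17],"dr":[0,0,0]},
    {"offset":[0,0,-0.21],"dr":[0,0,0]},
    {"offset":[0,0,-0.24],"dr":[0,0,0]},
    {"offset":[0,0,-0.24],"dr":[0,0,0]},
  ],
  gripper=1,
)

```text
time_s: 3.75
position: [0.4667, 0.0138, 0.25]
tcp_rot: [[-0.984, 0.18, 0.014], [0.18, 0.984, -0.001], [-0.014, 0.001, -1.0]]
force: [1.1, 0.3, -1.2]
opening: 0.502
grasp_force: 30.0
```

```bash
python3 -c "
from h import *
s=bot.read_state();print(s['time_s'],s['position'],s['opening'],s['grasp_force'])
plan((.5964,.323,.245,95.5),(.5964,.323,.206,95.5))"
```

```text
3.75 [0.46668446 0.01382317 0.24996208] 0.5017745568864991 29.986451044678688
[-0.0718, 0.3275, 0.0064] [0.6, 0.6, 74.1] rows 10.3
[-0.0713, 0.3274, 0.0454] [0.6, 0.6, 74.1] rows 0.9
```

Request:
servo_tool(
  targets=[
    {"offset":[-0.0045,0.025,0],"dr":[0,0,5]},
    {"offset":[-0.0115,0.055,0],"dr":[0,0,12]},
    {"offset":[-0.076,0.327,0],"dr":[0,0,74.1]},
    {"offset":[-0.076,0.327,0],"dr":[0,0,74.1]},
    {"offset":[-0.076,0.327,0],"dr":[0,0,74.1]},
    {"offset":[-0.076,0.327,0],"dr":[0,0,74.1]},
    {"offset":[-0.076,0.327,0],"dr":[0,0,74.1]},
    {"offset":[-0.076,0.327,0],"dr":[0,0,74.1]},
    {"offset":[-0.076,0.327,0],"dr":[0,0,74.1]},
    {"offset":[-0.076,0.327,0],"dr":[0,0,74.1]},
    {"offset":[-0.076,0.327,0],"dr":[0,0,74.1]},
    {"offset":[-0.076,0.327,0],"dr":[0,0,74.1]},
    {"offset":[-0.076,0.327,0],"dr":[0,0,74.1]},
    {"offset":[-0.076,0.327,0],"dr":[0,0,74.1]},
    {"offset":[-0.076,0.327,0],"dr":[0,0,74.1]},
    {"offset":[-0.076,0.327,0],"dr":[0,0,74.1]},
    {"offset":[-0.076,0.327,0],"dr":[0,0,74.1]},
    {"offset":[-0.076,0.327,0],"dr":[0,0,74.1]},
  ],
)

```text
time_s: 5.25
position: [0.5968, 0.3221, 0.2448]
tcp_rot: [[-0.096, 0.995, 0.001], [0.995, 0.096, 0.002], [0.002, 0.001, -1.0]]
force: [-0.6, 0.1, -0.7]
opening: 0.5
grasp_force: 30.0
```

```bash
python3 -c "
from h import *
s=bot.read_state();print(s['time_s'],s['position'],s['opening'])
plan((.5964,.323,.206,95.5))
c=viewer.capture('side');cv2.imwrite('pics/s1.png',cv2.resize(c['color'][230:420,120:320,::-1],None,fx=3,fy=3,interpolation=cv2.INTER_CUBIC))"
```

```text
5.25 [0.5968344  0.3220972  0.24483136] 0.499799856538751
[0.0009, -0.0004, 0.0388] [0.0, -0.1, -0.0] rows 0.9
```

View pics/s1.png

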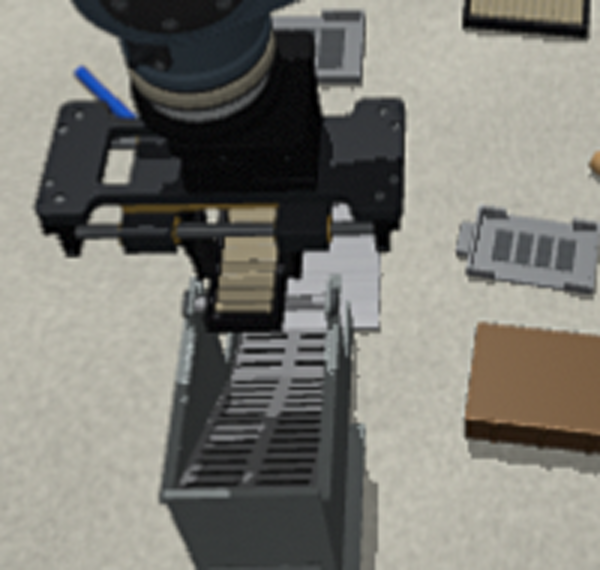

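```bash
python3 -c "
from h import *
c=viewer.capture('side')
P=lambda X:((w2pix(c,X)-[120,230])*3).round(0).tolist()
p=np.array([.598,.306]);a=np.radians(95.5)
def T(x,y,z):return [p[0]+x*np.cos(a)-y*np.sin(a),p[1]+x*np.sin(a)+y*np.cos(a),z]
print(P([T(0,-.042,.175),T(0,.042,.175),T(.122,-.045,.18),T(.122,.045,.18)]))
print('cassette rear top corners',P([T(.017+.0425,-.022,.257),T(.017+.0425,.022,.257)]))
print('held-level back wall pt ->world',pix2w(c,np.array([[165,495],[327,495]])/3+[120,230],.18))
"
```

```text
[[203.0, 298.0], [333.0, 296.0], [170.0, 483.0], [326.0, 480.0]]
cassette rear top corners [[203.0, 319.0], [281.0, 318.0]]
held-level back wall pt ->world [[0.63226027 0.43900894]
 [0.53958109 0.4316524 ]]
```

The side view matches the calibrated chute pose: bar ends at (205,300) and (332,297), held cassette rear corners near (210,315) and (283,318). Lowering and releasing.

Request:
servo_tool(
  targets=[
    {"offset":[0.001,0,0.02],"dr":[0,0,0]},
    {"offset":[0.001,0,0.035],"dr":[0,0,0]},
    {"offset":[0.001,0,0.039],"dr":[0,0,0]},
    {"offset":[0.001,0,0.039],"dr":[0,0,0]},
    {"offset":[0.001,0,0.039],"dr":[0,0,0]},
    {"offset":[0.001,0,0.039],"dr":[0,0,0]},
  ],
)

```text
time_s: 5.85
position: [0.5975, 0.3238, 0.2068]
tcp_rot: [[-0.096, 0.995, 0.003], [0.995, 0.096, 0.002], [0.002, 0.003, -1.0]]
force: [0.2, 0.0, -0.3]
opening: 0.503
grasp_force: 30.0
```

Request:
servo_tool(
  targets=[
    {"offset":[0,0,0],"dr":[0,0,0]},
    {"offset":[0,0,0],"dr":[0,0,0]},
    {"offset":[0,0,0],"dr":[0,0,0]},
    {"offset":[0,0,0],"dr":[0,0,0]},
    {"offset":[0,0,0],"dr":[0,0,0]},
    {"offset":[0,0,0],"dr":[0,0,0]},
    {"offset":[0,0,0],"dr":[0,0,0]},
    {"offset":[0,0,-0.02],"dr":[0,0,0]},
    {"offset":[0,0,-0.05],"dr":[0,0,0]},
    {"offset":[0,0,-0.08],"dr":[0,0,0]},
    {"offset":[-0.16,0.17,-0.08],"dr":[0,0,0]},
    {"offset":[-0.16,0.17,-0.08],"dr":[0,0,0]},
    {"offset":[-0.16,0.17,-0.08],"dr":[0,0,0]},
    {"offset":[-0.16,0.17,-0.08],"dr":[0,0,0]},
    {"offset":[-0.16,0.17,-0.08],"dr":[0,0,0]},
    {"offset":[-0.16,0.17,-0.08],"dr":[0,0,0]},
    {"offset":[-0.16,0.17,-0.08],"dr":[0,0,0]},
  ],
  gripper=-1,
)

```text
time_s: 7.27
position: [0.7854, 0.1743, 0.2836]
tcp_rot: [[-0.089, 0.996, 0.002], [0.996, 0.089, -0.001], [-0.001, 0.002, -1.0]]
force: [-0.7, 0.1, -0.3]
opening: 1.001
grasp_force: 0.0
```

```bash
python3 -c "
from h import *
s=bot.read_state();print(s['time_s'],s['position'],s['opening'])
a=viewer.capture('side')['color'][150:400,110:320,::-1];c=viewer.capture('top');b=rect(c,.5,.75,.05,.3,.022,1600)
b=cv2.resize(b,(500,500));a=cv2.resize(a,(420,500))
cv2.imwrite('pics/s2.png',cv2.resize(np.hstack([a,b]),(800,435)))"
```

```text
7.2667 [0.78535347 0.17430464 0.28362366] 1.0012233726549689
```

View pics/s2.png

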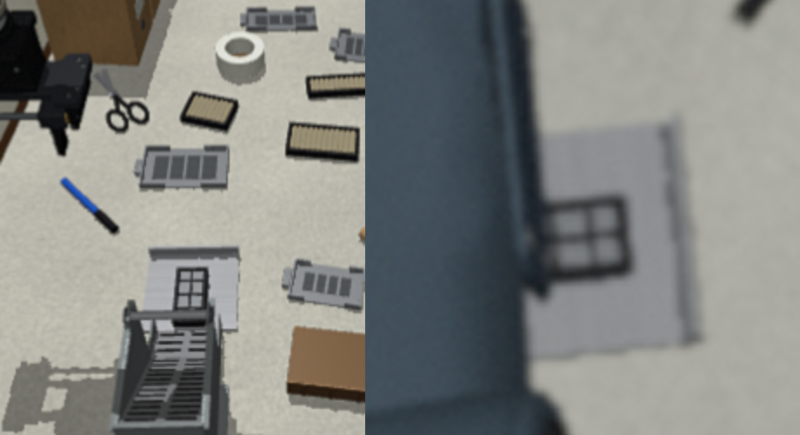

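The cassette flipped and lies grey back up on the foot. Its right end in the top panel runs (627,196) to (632,270), so its middle is at about (.613,.190), yaw 94.

```bash
python3 -c "
from h import *
plan((.613,.19,.14,94),(.613,.19,.0105,94))"
```

```text
[0.0264, -0.1666, 0.1444] [-0.1, -0.1, 1.4] rows 5.3
[0.0261, -0.1664, 0.2739] [-0.1, -0.1, 1.4] rows 3.1
```

Request:
servo_tool(
  targets=[
    {"offset":[0.026,-0.166,0.144],"dr":[0,0,1.4]},
    {"offset":[0.026,-0.166,0.144],"dr":[0,0,1.4]},
    {"offset":[0.026,-0.166,0.144],"dr":[0,0,1.4]},
    {"offset":[0.026,-0.166,0.144],"dr":[0,0,1.4]},
    {"offset":[0.026,-0.166,0.144],"dr":[0,0,1.4]},
    {"offset":[0.026,-0.166,0.144],"dr":[0,0,1.4]},
    {"offset":[0.026,-0.166,0.144],"dr":[0,0,1.4]},
    {"offset":[0.026,-0.166,0.144],"dr":[0,0,1.4]},
    {"offset":[0.026,-0.166,0.144],"dr":[0,0,1.4]},
    {"offset":[0.026,-0.166,0.144],"dr":[0,0,1.4]},
  ],
)

```text
time_s: 8.2
position: [0.6164, 0.1911, 0.1434]
tcp_rot: [[-0.072, 0.997, 0.006], [0.997, 0.072, 0.002], [0.002, 0.006, -1.0]]
force: [-0.8, -0.3, 0.5]
opening: 1.002
grasp_force: 0.0
```

```bash
python3 -c "
from h import *
print(bot.read_state()['position'])
plan((.613,.19,.0105,94))"
```

```text
[0.6163742  0.19112646 0.14343679]
[-0.0012, -0.0043, 0.1329] [0.4, -0.1, 0.1] rows 3.2
```

Request:
servo_tool(
  targets=[
    {"offset":[0,-0.002,0.04],"dr":[0,0,0]},
    {"offset":[0,-0.002,0.08],"dr":[0,0,0]},
    {"offset":[0,-0.002,0.115],"dr":[0,0,0]},
    {"offset":[0,-0.002,0.129],"dr":[0,0,0]},
    {"offset":[0,-0.002,0.129],"dr":[0,0,0]},
    {"offset":[0,-0.002,0.129],"dr":[0,0,0]},
    {"offset":[0,-0.002,0.129],"dr":[0,0,0]},
  ],
)

```text
time_s: 8.78
position: [0.6141, 0.1909, 0.0146]
tcp_rot: [[-0.071, 0.997, 0.005], [0.997, 0.071, 0.002], [0.002, 0.005, -1.0]]
force: [0.6, -0.8, -0.0]
opening: 0.999
grasp_force: 0.0
```

Request:
servo_tool(
  targets=[
    {"offset":[0,0,0],"dr":[0,0,0]},
    {"offset":[0,0,0],"dr":[0,0,0]},
    {"offset":[0,0,0],"dr":[0,0,0]},
    {"offset":[0,0,0],"dr":[0,0,0]},
    {"offset":[0,0,0],"dr":[0,0,0]},
    {"offset":[0,0,0],"dr":[0,0,0]},
    {"offset":[0,0,0],"dr":[0,0,0]},
    {"offset":[0,0,0],"dr":[0,0,0]},
    {"offset":[0,0,-0.02],"dr":[0,0,0]},
    {"offset":[0,0,-0.05],"dr":[0,0,0]},
    {"offset":[0,0,-0.09],"dr":[0,0,0]},
    {"offset":[0,0,-0.12],"dr":[0,0,0]},
    {"offset":[0,0,-0.13],"dr":[0,0,0]},
    {"offset":[0,0,-0.13],"dr":[0,0,0]},
    {"offset":[0,0,-0.13],"dr":[0,0,0]},
    {"offset":[0,0,-0.13],"dr":[0,0,0]},
  ],
  gripper=1,
)

```text
time_s: 10.12
position: [0.6097, 0.1902, 0.1401]
tcp_rot: [[-0.071, 0.997, -0.004], [0.997, 0.071, 0.001], [0.001, -0.004, -1.0]]
force: [-0.4, -0.1, -1.7]
opening: 0.498
grasp_force: 29.9
```

```bash
python3 -c "
from h import *
s=bot.read_state();print(s['time_s'],s['position'],s['opening'],s['grasp_force'])
plan((.4255,.15,.08,175.6),(.4255,.15,.008,175.6))"
```

```text
10.1167 [0.60970447 0.19015003 0.14006706] 0.4976421640796087 29.936597049236298
[-0.027, -0.1863, 0.0608] [-0.1, -0.2, -81.5] rows 11.4
[-0.0271, -0.186, 0.1328] [-0.1, -0.2, -81.5] rows 1.7
```

Request:
servo_tool(
  targets=[
    {"offset":[-0.001,-0.01,0],"dr":[0,0,-5]},
    {"offset":[-0.005,-0.03,0],"dr":[0,0,-12]},
    {"offset":[-0.027,-0.187,0.04],"dr":[0,0,-81.5]},
    {"offset":[-0.027,-0.187,0.04],"dr":[0,0,-81.5]},
    {"offset":[-0.027,-0.187,0.04],"dr":[0,0,-81.5]},
    {"offset":[-0.027,-0.187,0.04],"dr":[0,0,-81.5]},
    {"offset":[-0.027,-0.187,0.04],"dr":[0,0,-81.5]},
    {"offset":[-0.027,-0.187,0.04],"dr":[0,0,-81.5]},
    {"offset":[-0.027,-0.187,0.04],"dr":[0,0,-81.5]},
    {"offset":[-0.027,-0.187,0.04],"dr":[0,0,-81.5]},
    {"offset":[-0.027,-0.187,0.04],"dr":[0,0,-81.5]},
    {"offset":[-0.027,-0.187,0.06],"dr":[0,0,-81.5]},
    {"offset":[-0.027,-0.187,0.06],"dr":[0,0,-81.5]},
    {"offset":[-0.027,-0.187,0.06],"dr":[0,0,-81.5]},
    {"offset":[-0.027,-0.187,0.06],"dr":[0,0,-81.5]},
    {"offset":[-0.027,-0.187,0.06],"dr":[0,0,-81.5]},
    {"offset":[-0.027,-0.187,0.06],"dr":[0,0,-81.5]},
    {"offset":[-0.027,-0.187,0.06],"dr":[0,0,-81.5]},
  ],
)

```text
time_s: 11.62
position: [0.4272, 0.1503, 0.0827]
tcp_rot: [[-0.997, 0.077, 0.001], [0.077, 0.997, 0.002], [-0.001, 0.002, -1.0]]
force: [0.3, 0.8, -0.7]
opening: 0.497
grasp_force: 29.9
```

```bash
python3 -c "
from h import *
s=bot.read_state();print(s['time_s'],s['position'],s['opening'])
plan((.4255,.15,.011,175.6))
c=viewer.capture('side');cv2.imwrite('pics/s3.png',cv2.resize(c['color'][240:380,220:360,::-1],None,fx=4,fy=4,interpolation=cv2.INTER_CUBIC))"
```

```text
11.6167 [0.42722241 0.15028046 0.08266551] 0.49724695299103727
[0.0018, -0.0005, 0.0717] [0.1, 0.1, -0.0] rows 1.7
```

View pics/s3.png

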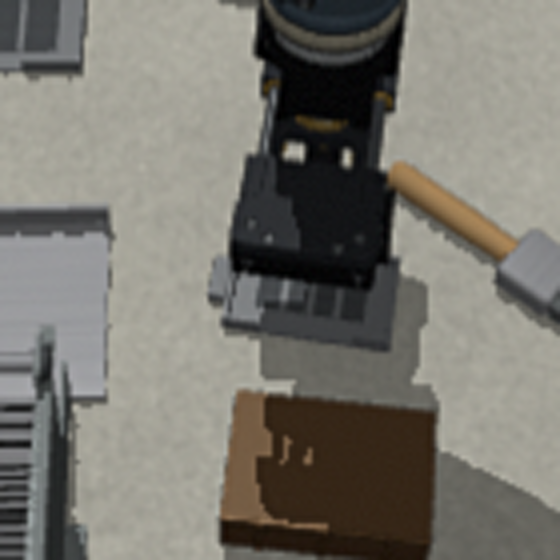

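Side view: the gripper is over the tray at (300,310), and the cassette is hidden. Lowering.

Request:
servo_tool(
  targets=[
    {"offset":[0.001,-0.001,0.03],"dr":[0,0,0]},
    {"offset":[0.001,-0.001,0.05],"dr":[0,0,0]},
    {"offset":[0.001,-0.001,0.06],"dr":[0,0,0]},
    {"offset":[0.001,-0.001,0.065],"dr":[0,0,0]},
    {"offset":[0.001,-0.001,0.069],"dr":[0,0,0]},
    {"offset":[0.001,-0.001,0.069],"dr":[0,0,0]},
    {"offset":[0.001,-0.001,0.069],"dr":[0,0,0]},
    {"offset":[0.001,-0.001,0.069],"dr":[0,0,0]},
  ],
)

```text
time_s: 12.33
position: [0.4264, 0.1495, 0.0139]
tcp_rot: [[-0.997, 0.077, 0.002], [0.077, 0.997, 0.002], [-0.002, 0.002, -1.0]]
force: [-0.2, 0.7, -1.9]
opening: 0.5
grasp_force: 29.9
```

Request:
servo_tool(
  targets=[
    {"offset":[0,0,0],"dr":[0,0,0]},
    {"offset":[0,0,0],"dr":[0,0,0]},
    {"offset":[0,0,0],"dr":[0,0,0]},
    {"offset":[0,0,0],"dr":[0,0,0]},
    {"offset":[0,0,0],"dr":[0,0,0]},
    {"offset":[0,0,-0.02],"dr":[0,0,0]},
    {"offset":[0,0,-0.06],"dr":[0,0,0]},
    {"offset":[-0.002,-0.01,-0.1],"dr":[0,0,0]},
    {"offset":[-0.038,-0.266,-0.108],"dr":[0,0,-2]},
    {"offset":[-0.038,-0.266,-0.108],"dr":[0,0,-2]},
    {"offset":[-0.038,-0.266,-0.108],"dr":[0,0,-2]},
    {"offset":[-0.038,-0.266,-0.108],"dr":[0,0,-2]},
    {"offset":[-0.038,-0.266,-0.108],"dr":[0,0,-2]},
    {"offset":[-0.038,-0.266,-0.108],"dr":[0,0,-2]},
    {"offset":[-0.038,-0.266,-0.108],"dr":[0,0,-2]},
    {"offset":[-0.038,-0.266,-0.108],"dr":[0,0,-2]},
    {"offset":[-0.038,-0.266,-0.108],"dr":[0,0,-2]},
    {"offset":[-0.038,-0.266,-0.108],"dr":[0,0,-2]},
    {"offset":[-0.038,-0.266,-0.108],"dr":[0,0,-2]},
  ],
  gripper=-1,
)

```text
time_s: 13.92
position: [0.4424, -0.1167, 0.1206]
tcp_rot: [[-0.999, 0.04, -0.001], [0.04, 0.999, 0.003], [0.001, 0.003, -1.0]]
force: [0.6, 1.0, 0.3]
opening: 1.001
grasp_force: 0.0
```

```bash
python3 -c "
from h import *
s=bot.read_state();print(s['time_s'],s['position'],s['opening'])
plan((.444,-.119,.004,177.6))
c=viewer.capture('side');a=cv2.resize(c['color'][130:400,160:400,::-1],(520,585),interpolation=cv2.INTER_CUBIC)
b=rect(viewer.capture('top'),.34,.5,.05,.25,.012,1400);cv2.imwrite('pics/s4.png',np.hstack([a,np.vstack([b,np.zeros((585-b.shape[0],b.shape[1],3),np.uint8)])]))"
```

```text
13.9167 [ 0.44244409 -0.1167175   0.12060371] 1.000782597961044
[-0.0018, -0.0025, 0.1166] [0.2, -0.1, 0.1] rows 2.8
```

View pics/s4.png

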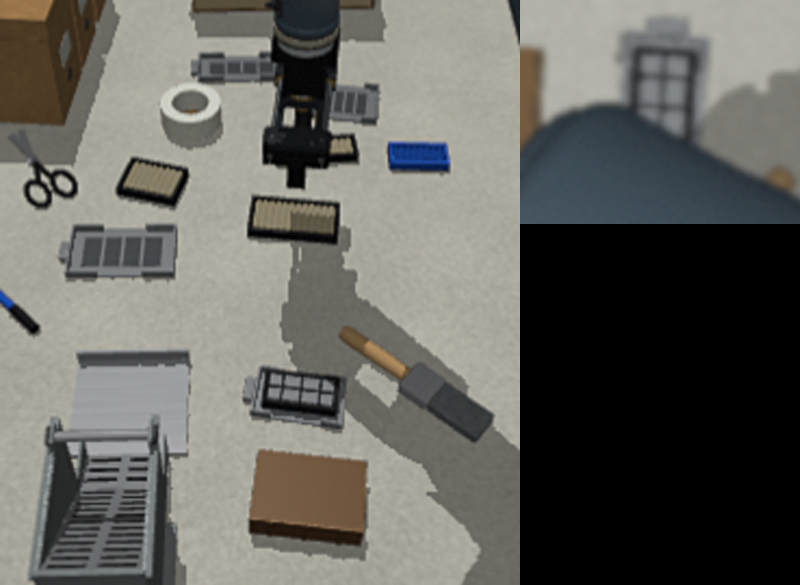

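The short slim cassette sits in its tray at (300,392) in the side panel. The long wide one at (293,220) is unmoved. Next pick.

Request:
servo_tool(
  targets=[
    {"offset":[-0.001,-0.002,0.04],"dr":[0,0,0]},
    {"offset":[-0.001,-0.002,0.08],"dr":[0,0,0]},
    {"offset":[-0.001,-0.002,0.105],"dr":[0,0,0]},
    {"offset":[-0.001,-0.002,0.116],"dr":[0,0,0]},
    {"offset":[-0.001,-0.002,0.116],"dr":[0,0,0]},
    {"offset":[-0.001,-0.002,0.116],"dr":[0,0,0]},
  ],
)

```text
time_s: 14.52
position: [0.444, -0.1197, 0.0044]
tcp_rot: [[-0.999, 0.04, -0.001], [0.04, 0.999, 0.003], [0.001, 0.003, -1.0]]
force: [0.1, 0.1, 0.5]
opening: 0.997
grasp_force: 0.0
```

Request:
servo_tool(
  targets=[
    {"offset":[0,0,0],"dr":[0,0,0]},
    {"offset":[0,0,0],"dr":[0,0,0]},
    {"offset":[0,0,0],"dr":[0,0,0]},
    {"offset":[0,0,0],"dr":[0,0,0]},
    {"offset":[0,0,0],"dr":[0,0,0]},
    {"offset":[0,0,0],"dr":[0,0,0]},
    {"offset":[0,0,-0.02],"dr":[0,0,0]},
    {"offset":[0,0,-0.05],"dr":[0,0,0]},
    {"offset":[0,0,-0.09],"dr":[0,0,0]},
    {"offset":[0,0,-0.13],"dr":[0,0,0]},
    {"offset":[0,0,-0.17],"dr":[0,0,0]},
    {"offset":[0,0,-0.21],"dr":[0,0,0]},
    {"offset":[0,0,-0.24],"dr":[0,0,0]},
    {"offset":[0,0,-0.24],"dr":[0,0,0]},
    {"offset":[0,0,-0.24],"dr":[0,0,0]},
    {"offset":[0,0,-0.24],"dr":[0,0,0]},
    {"offset":[0,0,-0.24],"dr":[0,0,0]},
  ],
  gripper=1,
)

```text
time_s: 15.93
position: [0.4427, -0.1204, 0.243]
tcp_rot: [[-0.999, 0.042, -0.004], [0.042, 0.999, 0.004], [0.004, 0.004, -1.0]]
force: [-0.4, -0.1, -1.0]
opening: 0.732
grasp_force: 30.0
```

```bash
python3 -c "
from h import *
s=bot.read_state();print(s['time_s'],s['position'],s['opening'],s['grasp_force'])
plan((.5964,.323,.245,95.5))"
```

```text
15.9333 [ 0.44270293 -0.1203654   0.24297097] 0.7318452773192269 29.995237290859222
[-0.1349, 0.4494, -0.0009] [0.0, -0.3, 82.1] rows 11.5
```

Request:
servo_tool(
  targets=[
    {"offset":[-0.007,0.025,0],"dr":[0,0,5]},
    {"offset":[-0.019,0.063,0],"dr":[0,0,12]},
    {"offset":[-0.135,0.449,-0.001],"dr":[0,0,82]},
    {"offset":[-0.135,0.449,-0.001],"dr":[0,0,82]},
    {"offset":[-0.135,0.449,-0.001],"dr":[0,0,82]},
    {"offset":[-0.135,0.449,-0.001],"dr":[0,0,82]},
    {"offset":[-0.135,0.449,-0.001],"dr":[0,0,82]},
    {"offset":[-0.135,0.449,-0.001],"dr":[0,0,82]},
    {"offset":[-0.135,0.449,-0.001],"dr":[0,0,82]},
    {"offset":[-0.135,0.449,-0.001],"dr":[0,0,82]},
    {"offset":[-0.135,0.449,-0.001],"dr":[0,0,82]},
    {"offset":[-0.135,0.449,-0.001],"dr":[0,0,82]},
    {"offset":[-0.135,0.449,-0.001],"dr":[0,0,82]},
    {"offset":[-0.135,0.449,-0.001],"dr":[0,0,82]},
    {"offset":[-0.135,0.449,-0.001],"dr":[0,0,82]},
    {"offset":[-0.135,0.449,-0.001],"dr":[0,0,82]},
    {"offset":[-0.135,0.449,-0.001],"dr":[0,0,82]},
    {"offset":[-0.135,0.449,-0.001],"dr":[0,0,82]},
    {"offset":[-0.135,0.449,-0.001],"dr":[0,0,82]},
  ],
)

```text
time_s: 17.52
position: [0.5978, 0.3205, 0.2466]
tcp_rot: [[-0.096, 0.995, -0.0], [0.995, 0.096, 0.001], [0.001, 0.0, -1.0]]
force: [-0.6, -0.1, -1.7]
opening: 0.739
grasp_force: 30.0
```

```bash
python3 -c "
from h import *
s=bot.read_state();print(s['time_s'],s['position'],s['opening'])
plan((.5964,.323,.206,95.5))"
```

```text
17.5167 [0.59784316 0.32054091 0.24661269] 0.7393790168051235
[0.0025, -0.0012, 0.0406] [0.0, -0.1, 0.0] rows 1.0
```

Request:
servo_tool(
  targets=[
    {"offset":[0.003,-0.001,0.02],"dr":[0,0,0]},
    {"offset":[0.003,-0.001,0.035],"dr":[0,0,0]},
    {"offset":[0.003,-0.001,0.04],"dr":[0,0,0]},
    {"offset":[0.003,-0.001,0.04],"dr":[0,0,0]},
    {"offset":[0.003,-0.001,0.04],"dr":[0,0,0]},
    {"offset":[0.003,-0.001,0.04],"dr":[0,0,0]},
    {"offset":[0.003,-0.001,0.04],"dr":[0,0,0]},
  ],
)

```text
time_s: 18.1
position: [0.5975, 0.3249, 0.208]
tcp_rot: [[-0.097, 0.995, 0.003], [0.995, 0.097, 0.002], [0.002, 0.003, -1.0]]
force: [0.4, -0.3, -0.1]
opening: 0.732
grasp_force: 30.0
```

Request:
servo_tool(
  targets=[
    {"offset":[0,0,0],"dr":[0,0,0]},
    {"offset":[0,0,0],"dr":[0,0,0]},
    {"offset":[0,0,0],"dr":[0,0,0]},
    {"offset":[0,0,0],"dr":[0,0,0]},
    {"offset":[0,0,0],"dr":[0,0,0]},
    {"offset":[0,0,0],"dr":[0,0,0]},
    {"offset":[0,0,0],"dr":[0,0,0]},
    {"offset":[0,0,-0.02],"dr":[0,0,0]},
    {"offset":[0,0,-0.05],"dr":[0,0,0]},
    {"offset":[-0.02,0,-0.07],"dr":[0,0,0]},
    {"offset":[-0.37,-0.037,-0.07],"dr":[0,0,0]},
    {"offset":[-0.37,-0.037,-0.07],"dr":[0,0,0]},
    {"offset":[-0.37,-0.037,-0.07],"dr":[0,0,0]},
    {"offset":[-0.37,-0.037,-0.07],"dr":[0,0,0]},
    {"offset":[-0.37,-0.037,-0.07],"dr":[0,0,0]},
    {"offset":[-0.37,-0.037,-0.07],"dr":[0,0,0]},
    {"offset":[-0.37,-0.037,-0.07],"dr":[0,0,0]},
    {"offset":[-0.37,-0.037,-0.07],"dr":[0,0,0]},
    {"offset":[-0.37,-0.037,-0.07],"dr":[0,0,0]},
    {"offset":[-0.37,-0.037,-0.07],"dr":[0,0,0]},
  ],
  gripper=-1,
)

```text
time_s: 19.77
position: [0.5962, -0.0521, 0.276]
tcp_rot: [[-0.092, 0.996, 0.001], [0.996, 0.092, -0.0], [-0.0, 0.001, -1.0]]
force: [-0.3, 0.3, -0.7]
opening: 0.998
grasp_force: 0.0
```

```bash
cat > foot.py <<'E'
import sys; from h import *
s=bot.read_state();print(s['time_s'],s['position'],s['opening'])
a=viewer.capture('side')['color'][190:350,120:280,::-1]
b=rect(viewer.capture('top'),.5,.75,.05,.3,.022,1600)
cv2.imwrite(f'pics/{sys.argv[1]}.png',np.hstack([b,cv2.resize(a,(400,400),interpolation=cv2.INTER_CUBIC)]))
E
python3 foot.py f2
```

```text
19.7667 [ 0.59616333 -0.05212251  0.27604878] 0.9976726987248836
```

View pics/f2.png

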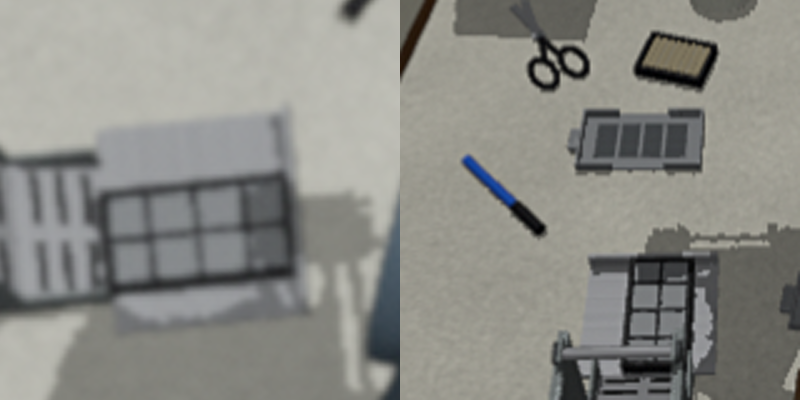

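It flipped again. The long wide cassette's corners are (102,190), (287,173), (295,272) and (108,290), so its centre is (.6056,.176), yaw 95.4.

```bash
python3 -c "
from h import *
plan((.6056,.176,.12,95.4))"
```

```text
[0.2213, 0.0311, 0.1565] [0.0, -0.1, 0.1] rows 6.5
```

Request:
servo_tool(
  targets=[
    {"offset":[0.221,0.031,0.13],"dr":[0,0,0]},
    {"offset":[0.221,0.031,0.13],"dr":[0,0,0]},
    {"offset":[0.221,0.031,0.13],"dr":[0,0,0]},
    {"offset":[0.221,0.031,0.13],"dr":[0,0,0]},
    {"offset":[0.221,0.031,0.13],"dr":[0,0,0]},
    {"offset":[0.221,0.031,0.13],"dr":[0,0,0]},
    {"offset":[0.221,0.031,0.156],"dr":[0,0,0]},
    {"offset":[0.221,0.031,0.156],"dr":[0,0,0]},
    {"offset":[0.221,0.031,0.156],"dr":[0,0,0]},
    {"offset":[0.221,0.031,0.156],"dr":[0,0,0]},
    {"offset":[0.221,0.031,0.156],"dr":[0,0,0]},
  ],
)

```text
time_s: 20.78
position: [0.6066, 0.1757, 0.1224]
tcp_rot: [[-0.097, 0.995, 0.004], [0.995, 0.097, 0.002], [0.002, 0.004, -1.0]]
force: [-0.8, -0.7, 1.5]
opening: 0.996
grasp_force: 0.0
```

```bash
python3 -c "
from h import *
print(bot.read_state()['position'])
plan((.6056,.176,.0105,95.4))"
```

```text
[0.60658039 0.17568851 0.12240755]
[0.0002, -0.0014, 0.1119] [0.2, -0.1, 0.2] rows 2.7
```

Request:
servo_tool(
  targets=[
    {"offset":[0,-0.001,0.04],"dr":[0,0,0]},
    {"offset":[0,-0.001,0.075],"dr":[0,0,0]},
    {"offset":[0,-0.001,0.1],"dr":[0,0,0]},
    {"offset":[0,-0.001,0.111],"dr":[0,0,0]},
    {"offset":[0,-0.001,0.111],"dr":[0,0,0]},
    {"offset":[0,-0.001,0.111],"dr":[0,0,0]},
    {"offset":[0,-0.001,0.111],"dr":[0,0,0]},
  ],
)

```text
time_s: 21.37
position: [0.6062, 0.1759, 0.0116]
tcp_rot: [[-0.097, 0.995, 0.004], [0.995, 0.097, 0.002], [0.002, 0.005, -1.0]]
force: [-0.7, 0.2, 0.8]
opening: 0.996
grasp_force: 0.0
```

Request:
servo_tool(
  targets=[
    {"offset":[0,0,0],"dr":[0,0,0]},
    {"offset":[0,0,0],"dr":[0,0,0]},
    {"offset":[0,0,0],"dr":[0,0,0]},
    {"offset":[0,0,0],"dr":[0,0,0]},
    {"offset":[0,0,0],"dr":[0,0,0]},
    {"offset":[0,0,0],"dr":[0,0,0]},
    {"offset":[0,0,-0.02],"dr":[0,0,0]},
    {"offset":[0,0,-0.05],"dr":[0,0,0]},
    {"offset":[0,0,-0.09],"dr":[0,0,0]},
    {"offset":[0,0,-0.12],"dr":[0,0,0]},
    {"offset":[0,0,-0.13],"dr":[0,0,0]},
    {"offset":[0,0,-0.13],"dr":[0,0,0]},
    {"offset":[0,0,-0.13],"dr":[0,0,0]},
    {"offset":[0,0,-0.13],"dr":[0,0,0]},
    {"offset":[0,0,-0.13],"dr":[0,0,0]},
  ],
  gripper=1,
)

```text
time_s: 22.62
position: [0.6024, 0.1757, 0.1367]
tcp_rot: [[-0.098, 0.995, -0.005], [0.995, 0.098, 0.001], [0.002, -0.005, -1.0]]
force: [0.1, 0.9, -0.9]
opening: 0.733
grasp_force: 30.0
```

```bash
python3 -c "
from h import *
s=bot.read_state();print(s['time_s'],s['position'],s['opening'],s['grasp_force'])
plan((.663,-.049,.08,185))"
```

```text
22.6167 [0.60238742 0.17569756 0.13672417] 0.7327091489860875 29.970152378082275
[-0.2296, 0.0387, 0.0562] [-0.1, -0.3, -89.4] rows 12.5
```

Request:
servo_tool(
  targets=[
    {"offset":[-0.012,0.002,0],"dr":[0,0,-5]},
    {"offset":[-0.03,0.005,0],"dr":[0,0,-12]},
    {"offset":[-0.229,0.037,0.03],"dr":[0,0,-89.4]},
    {"offset":[-0.229,0.037,0.03],"dr":[0,0,-89.4]},
    {"offset":[-0.229,0.037,0.03],"dr":[0,0,-89.4]},
    {"offset":[-0.229,0.037,0.03],"dr":[0,0,-89.4]},
    {"offset":[-0.229,0.037,0.03],"dr":[0,0,-89.4]},
    {"offset":[-0.229,0.037,0.03],"dr":[0,0,-89.4]},
    {"offset":[-0.229,0.037,0.03],"dr":[0,0,-89.4]},
    {"offset":[-0.229,0.037,0.03],"dr":[0,0,-89.4]},
    {"offset":[-0.229,0.037,0.03],"dr":[0,0,-89.4]},
    {"offset":[-0.229,0.037,0.03],"dr":[0,0,-89.4]},
    {"offset":[-0.229,0.037,0.03],"dr":[0,0,-89.4]},
    {"offset":[-0.229,0.037,0.058],"dr":[0,0,-89.4]},
    {"offset":[-0.229,0.037,0.058],"dr":[0,0,-89.4]},
    {"offset":[-0.229,0.037,0.058],"dr":[0,0,-89.4]},
    {"offset":[-0.229,0.037,0.058],"dr":[0,0,-89.4]},
    {"offset":[-0.229,0.037,0.058],"dr":[0,0,-89.4]},
    {"offset":[-0.229,0.037,0.058],"dr":[0,0,-89.4]},
    {"offset":[-0.229,0.037,0.058],"dr":[0,0,-89.4]},
  ],
)

```text
time_s: 24.28
position: [0.664, -0.0484, 0.0819]
tcp_rot: [[-0.996, -0.087, 0.002], [-0.087, 0.996, 0.001], [-0.002, 0.001, -1.0]]
force: [0.3, -0.0, -0.9]
opening: 0.729
grasp_force: 30.0
```

```bash
python3 -c "
from h import *
s=bot.read_state();print(s['time_s'],s['position'],s['opening'],s['grasp_force'])
plan((.663,-.049,.01,185))"
```

```text
24.2833 [ 0.66398949 -0.04840048  0.08191371] 0.7290143087410772 29.970193952322006
[0.0012, -0.0006, 0.0719] [0.1, 0.1, -0.0] rows 1.7
```

Request:
servo_tool(
  targets=[
    {"offset":[0.001,-0.001,0.03],"dr":[0,0,0]},
    {"offset":[0.001,-0.001,0.05],"dr":[0,0,0]},
    {"offset":[0.001,-0.001,0.06],"dr":[0,0,0]},
    {"offset":[0.001,-0.001,0.066],"dr":[0,0,0]},
    {"offset":[0.001,-0.001,0.071],"dr":[0,0,0]},
    {"offset":[0.001,-0.001,0.071],"dr":[0,0,0]},
    {"offset":[0.001,-0.001,0.071],"dr":[0,0,0]},
    {"offset":[0.001,-0.001,0.071],"dr":[0,0,0]},
  ],
)

```text
time_s: 24.95
position: [0.6635, -0.0494, 0.0112]
tcp_rot: [[-0.996, -0.087, 0.003], [-0.087, 0.996, 0.001], [-0.003, 0.001, -1.0]]
force: [-0.5, -0.1, -0.4]
opening: 0.734
grasp_force: 30.0
```

Request:
servo_tool(
  targets=[
    {"offset":[0,0,0],"dr":[0,0,0]},
    {"offset":[0,0,0],"dr":[0,0,0]},
    {"offset":[0,0,0],"dr":[0,0,0]},
    {"offset":[0,0,0],"dr":[0,0,0]},
    {"offset":[0,0,0],"dr":[0,0,0]},
    {"offset":[0,0,-0.02],"dr":[0,0,0]},
    {"offset":[0,0,-0.06],"dr":[0,0,0]},
    {"offset":[0.01,-0.005,-0.1],"dr":[0,0,0]},
    {"offset":[0.259,-0.187,-0.11],"dr":[0,0,-3.5]},
    {"offset":[0.259,-0.187,-0.11],"dr":[0,0,-3.5]},
    {"offset":[0.259,-0.187,-0.11],"dr":[0,0,-3.5]},
    {"offset":[0.259,-0.187,-0.11],"dr":[0,0,-3.5]},
    {"offset":[0.259,-0.187,-0.11],"dr":[0,0,-3.5]},
    {"offset":[0.259,-0.187,-0.11],"dr":[0,0,-3.5]},
    {"offset":[0.259,-0.187,-0.11],"dr":[0,0,-3.5]},
    {"offset":[0.259,-0.187,-0.11],"dr":[0,0,-3.5]},
    {"offset":[0.259,-0.187,-0.11],"dr":[0,0,-3.5]},
    {"offset":[0.259,-0.187,-0.11],"dr":[0,0,-3.5]},
    {"offset":[0.259,-0.187,-0.11],"dr":[0,0,-3.5]},
  ],
  gripper=-1,
)

```text
time_s: 26.53
position: [0.4214, -0.2581, 0.1197]
tcp_rot: [[-0.989, -0.148, 0.001], [-0.148, 0.989, 0.002], [-0.001, 0.001, -1.0]]
force: [1.0, -0.1, -0.2]
opening: 1.005
grasp_force: 0.0
```

```bash
python3 -c "
from h import *
s=bot.read_state();print(s['time_s'],s['position'],s['opening'])
plan((.4208,-.258,.004,188.5))
c=viewer.capture('side');a=c['color'][140:320,150:400,::-1]
cv2.imwrite('pics/s5.png',cv2.resize(a,None,fx=3.2,fy=3.2,interpolation=cv2.INTER_CUBIC))
P=lambda x,y,z,yaw,L,W:((w2pix(c,[[x+a*L/2*np.cos(np.radians(yaw))-b*W/2*np.sin(np.radians(yaw)),y+a*L/2*np.sin(np.radians(yaw))+b*W/2*np.cos(np.radians(yaw)),z] for a,b in((1,1),(1,-1),(-1,-1),(-1,1))])-[150,140])*3.2).round().tolist()
print('LS',P(.4208,-.258,.016,8.5,.12,.044));print('SW',P(.6427,-.1756,.016,-10.9,.085,.064));print('trayLW',P(.663,-.049,.012,5,.138,.082))
print('trayLS',P(.543,-.4425,.012,6.3,.138,.062));print('traySW',P(.3795,-.373,.012,-4.4,.103,.082))"
```

```text
26.5333 [ 0.42137375 -0.25813433  0.11973172] 1.004811905112438
[0.0007, 0.0001, 0.1157] [0.1, 0.1, -0.0] rows 2.8
LS [[438.0, 199.0], [434.0, 168.0], [555.0, 162.0], [562.0, 193.0]]
SW [[203.0, 241.0], [228.0, 196.0], [312.0, 212.0], [290.0, 259.0]]
trayLW [[129.0, 367.0], [141.0, 296.0], [295.0, 295.0], [290.0, 366.0]]
trayLS [[324.0, 79.0], [325.0, 43.0], [451.0, 41.0], [455.0, 77.0]]
traySW [[487.0, 130.0], [495.0, 80.0], [593.0, 90.0], [588.0, 141.0]]
```

View pics/s5.png

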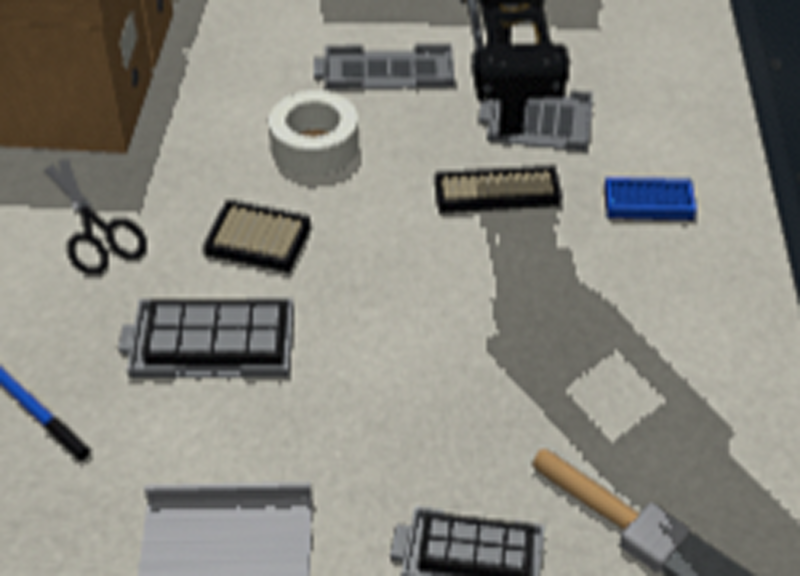

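Both placed cassettes sit flat in their trays, at (215,335) and (475,545). All predictions agree with the picture within the side camera's constant bias of about 1 px. Picking the long slim.

Request:
servo_tool(
  targets=[
    {"offset":[0.001,0.001,0.04],"dr":[0,0,0]},
    {"offset":[0.001,0.001,0.08],"dr":[0,0,0]},
    {"offset":[0.001,0.001,0.105],"dr":[0,0,0]},
    {"offset":[0.001,0.001,0.116],"dr":[0,0,0]},
    {"offset":[0.001,0.001,0.116],"dr":[0,0,0]},
    {"offset":[0.001,0.001,0.116],"dr":[0,0,0]},
  ],
)

```text
time_s: 27.08
position: [0.4205, -0.2564, 0.0033]
tcp_rot: [[-0.989, -0.15, 0.0], [-0.15, 0.989, 0.002], [-0.0, 0.002, -1.0]]
force: [-0.2, -0.6, -0.1]
opening: 0.998
grasp_force: 0.0
```

Request:
servo_tool(
  targets=[
    {"offset":[0,0,0],"dr":[0,0,0]},
    {"offset":[0,0,0],"dr":[0,0,0]},
    {"offset":[0,0,0],"dr":[0,0,0]},
    {"offset":[0,0,0],"dr":[0,0,0]},
    {"offset":[0,0,0],"dr":[0,0,0]},
    {"offset":[0,0,0],"dr":[0,0,0]},
    {"offset":[0,0,0],"dr":[0,0,0]},
    {"offset":[0,0,-0.02],"dr":[0,0,0]},
    {"offset":[0,0,-0.05],"dr":[0,0,0]},
    {"offset":[0,0,-0.09],"dr":[0,0,0]},
    {"offset":[0,0,-0.13],"dr":[0,0,0]},
    {"offset":[0,0,-0.17],"dr":[0,0,0]},
    {"offset":[0,0,-0.21],"dr":[0,0,0]},
    {"offset":[0,0,-0.24],"dr":[0,0,0]},
    {"offset":[0,0,-0.24],"dr":[0,0,0]},
    {"offset":[0,0,-0.24],"dr":[0,0,0]},
    {"offset":[0,0,-0.24],"dr":[0,0,0]},
    {"offset":[0,0,-0.24],"dr":[0,0,0]},
  ],
  gripper=1,
)

```text
time_s: 28.58
position: [0.4185, -0.2567, 0.2419]
tcp_rot: [[-0.989, -0.148, -0.003], [-0.148, 0.989, 0.005], [0.002, 0.005, -1.0]]
force: [-0.3, 0.5, -0.7]
opening: 0.007
grasp_force: 0.0
```

```bash
python3 -c "
from h import *
s=bot.read_state();print(s['time_s'],s['position'],s['opening'],s['grasp_force'])
plan((.55,.1,.245,140),(.5964,.323,.245,95.5))"
```

```text
28.5833 [ 0.41849506 -0.25667514  0.24187579] 0.006631192604092426 0.0
[-0.1827, 0.3334, -0.0018] [0.2, -0.2, 48.5] rows 9.1
[-0.2615, 0.5471, -0.0009] [0.1, -0.3, 93.0] rows 6.2
```

The gripper closed on nothing, so the cassette was probably knocked aside. I take another look.

```bash
python3 -c "
from h import *
c=viewer.capture('side');a=c['color'][140:320,150:400,::-1]
b=rect(viewer.capture('top'),.34,.74,-.5,-.1,.016,1300)
a=cv2.resize(a,None,fx=2.0,fy=2.0,interpolation=cv2.INTER_CUBIC)[:,220:]
z=np.zeros((520,280,3),np.uint8);z[:360,:]=a;cv2.imwrite('pics/s6.png',np.hstack([b,z]))"
```

```text
(no output)
```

View pics/s6.png

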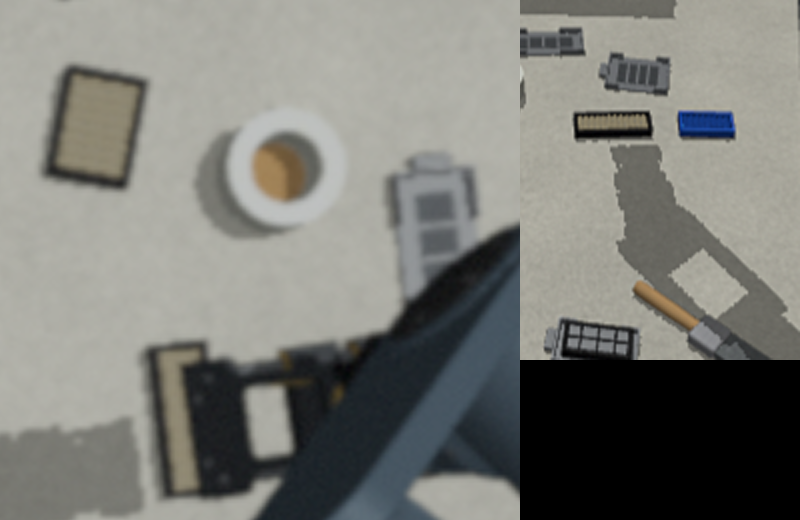

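The long slim is still flat, pleats up, at about (185,420) in the top panel: (.417,-.242), yaw 5. That is 15 mm from where it was. I retry with the gripper open and a longer close.

```bash
python3 -c "
from h import *
plan((.417,-.242,.12,185),(.417,-.242,.004,185))"
```

```text
[-0.0007, 0.0144, 0.1219] [0.3, -0.1, 3.5] rows 2.9
[-0.001, 0.0138, 0.2379] [0.3, -0.1, 3.5] rows 2.8
```

Request:
servo_tool(
  targets=[
    {"offset":[-0.001,0.014,0.1],"dr":[0.2,0,3.5]},
    {"offset":[-0.001,0.014,0.1],"dr":[0.2,0,3.5]},
    {"offset":[-0.001,0.014,0.1],"dr":[0.2,0,3.5]},
    {"offset":[-0.001,0.014,0.12],"dr":[0.2,0,3.5]},
    {"offset":[-0.001,0.014,0.12],"dr":[0.2,0,3.5]},
    {"offset":[-0.001,0.014,0.12],"dr":[0.2,0,3.5]},
    {"offset":[-0.001,0.014,0.12],"dr":[0.2,0,3.5]},
    {"offset":[-0.001,0.014,0.12],"dr":[0.2,0,3.5]},
    {"offset":[-0.001,0.014,0.12],"dr":[0.2,0,3.5]},
    {"offset":[-0.001,0.014,0.12],"dr":[0.2,0,3.5]},
    {"offset":[-0.001,0.014,0.12],"dr":[0.2,0,3.5]},
  ],
  gripper=-1,
)

```text
time_s: 29.6
position: [0.4189, -0.2438, 0.1244]
tcp_rot: [[-0.996, -0.087, 0.002], [-0.087, 0.996, -0.003], [-0.002, -0.003, -1.0]]
force: [0.2, -0.5, -0.3]
opening: 0.761
grasp_force: 0.0
```

```bash
python3 -c "
from h import *
s=bot.read_state();print(s['time_s'],s['position'],s['opening'])
plan((.417,-.242,.004,185))
c=viewer.capture('side');a=c['color'][150:240,260:380,::-1]
cv2.imwrite('pics/s7.png',cv2.resize(a,None,fx=6,fy=6,interpolation=cv2.INTER_CUBIC))
P=lambda x,y,z,yaw,L,W:((w2pix(c,[[x+a*L/2*np.cos(np.radians(yaw))-b*W/2*np.sin(np.radians(yaw)),y+a*L/2*np.sin(np.radians(yaw))+b*W/2*np.cos(np.radians(yaw)),z] for a,b in((1,1),(1,-1),(-1,-1),(-1,1))])-[260,150])*6).round().tolist()
print('LS',P(.417,-.242,.016,5,.12,.044))"
```

```text
29.6 [ 0.41893582 -0.24380264  0.12441045] 0.7606133281380816
[0.002, 0.0023, 0.1204] [-0.2, 0.1, -0.0] rows 2.9
LS [[164.0, 330.0], [162.0, 271.0], [392.0, 270.0], [399.0, 329.0]]
```

View pics/s7.png

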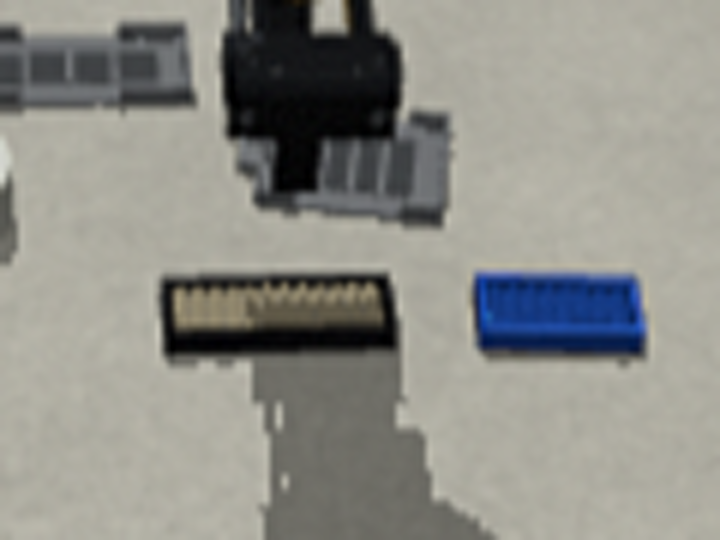

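The cassette corners (165,275), (388,275) and (396,338) match the estimate. The fingers only move about 0.07 of their range per row, so the last close was cut short. Descending, then closing for longer.

Request:
servo_tool(
  targets=[
    {"offset":[0.001,0.001,0.01],"dr":[0,0,0]},
    {"offset":[0.001,0.001,0.02],"dr":[0,0,0]},
    {"offset":[0.001,0.001,0.05],"dr":[0,0,0]},
    {"offset":[0.001,0.001,0.08],"dr":[0,0,0]},
    {"offset":[0.001,0.001,0.105],"dr":[0,0,0]},
    {"offset":[0.001,0.001,0.117],"dr":[0,0,0]},
    {"offset":[0.001,0.001,0.117],"dr":[0,0,0]},
    {"offset":[0.001,0.001,0.117],"dr":[0,0,0]},
  ],
)

```text
time_s: 30.32
position: [0.4174, -0.2426, 0.0063]
tcp_rot: [[-0.996, -0.087, -0.0], [-0.087, 0.996, -0.001], [0.0, -0.001, -1.0]]
force: [-0.1, 0.6, 0.3]
opening: 0.999
grasp_force: 0.0
```

Request:
servo_tool(
  targets=[
    {"offset":[0,0,0],"dr":[0,0,0]},
    {"offset":[0,0,0],"dr":[0,0,0]},
    {"offset":[0,0,0],"dr":[0,0,0]},
    {"offset":[0,0,0],"dr":[0,0,0]},
    {"offset":[0,0,0],"dr":[0,0,0]},
    {"offset":[0,0,0],"dr":[0,0,0]},
    {"offset":[0,0,0],"dr":[0,0,0]},
    {"offset":[0,0,0],"dr":[0,0,0]},
    {"offset":[0,0,0],"dr":[0,0,0]},
    {"offset":[0,0,0],"dr":[0,0,0]},
  ],
  gripper=1,
)

```text
time_s: 31.15
position: [0.4176, -0.2428, 0.0067]
tcp_rot: [[-0.996, -0.087, 0.001], [-0.087, 0.996, -0.002], [-0.001, -0.002, -1.0]]
force: [-0.2, 0.7, 3.3]
opening: 0.499
grasp_force: 29.8
```

Request:
servo_tool(
  targets=[
    {"offset":[0,0,-0.02],"dr":[0,0,0]},
    {"offset":[0,0,-0.05],"dr":[0,0,0]},
    {"offset":[0,0,-0.09],"dr":[0,0,0]},
    {"offset":[0,0,-0.13],"dr":[0,0,0]},
    {"offset":[0,0,-0.17],"dr":[0,0,0]},
    {"offset":[0,0,-0.21],"dr":[0,0,0]},
    {"offset":[-0.01,0.02,-0.238],"dr":[0,0,4]},
    {"offset":[-0.025,0.055,-0.238],"dr":[0,0,10]},
    {"offset":[-0.2275,0.548,-0.238],"dr":[0,0,89.5]},
    {"offset":[-0.2275,0.548,-0.238],"dr":[0,0,89.5]},
    {"offset":[-0.2275,0.548,-0.238],"dr":[0,0,89.5]},
    {"offset":[-0.2275,0.548,-0.238],"dr":[0,0,89.5]},
    {"offset":[-0.2275,0.548,-0.238],"dr":[0,0,89.5]},
    {"offset":[-0.2275,0.548,-0.238],"dr":[0,0,89.5]},
    {"offset":[-0.2275,0.548,-0.238],"dr":[0,0,89.5]},
    {"offset":[-0.2275,0.548,-0.238],"dr":[0,0,89.5]},
    {"offset":[-0.2275,0.548,-0.238],"dr":[0,0,89.5]},
    {"offset":[-0.2275,0.548,-0.238],"dr":[0,0,89.5]},
    {"offset":[-0.2275,0.548,-0.238],"dr":[0,0,89.5]},
    {"offset":[-0.2275,0.548,-0.238],"dr":[0,0,89.5]},
  ],
)

```text
time_s: 32.82
position: [0.5706, 0.2429, 0.2429]
tcp_rot: [[-0.135, 0.991, -0.002], [0.991, 0.135, -0.003], [-0.002, -0.002, -1.0]]
force: [0.5, -0.6, -1.2]
opening: 0.5
grasp_force: 29.8
```

```bash
python3 -c "
from h import *
s=bot.read_state();print(s['time_s'],s['position'],s['opening'],s['grasp_force'])
plan((.5964,.323,.245,95.5))"
```

```text
32.8167 [0.57056952 0.24292907 0.24287908] 0.5002468127365625 29.832903742790222
[0.0759, 0.0364, -0.0024] [-0.1, 0.1, 2.2] rows 2.0
```

Request:
servo_tool(
  targets=[
    {"offset":[0,0,0],"dr":[0,0,0]},
    {"offset":[0,0,0],"dr":[0,0,0]},
    {"offset":[0,0,0],"dr":[0,0,0]},
    {"offset":[0,0,0],"dr":[0,0,0]},
    {"offset":[0,0,0],"dr":[0,0,0]},
  ],
)

```text
time_s: 33.23
position: [0.5708, 0.2398, 0.2437]
tcp_rot: [[-0.139, 0.99, -0.0], [0.99, 0.139, -0.002], [-0.002, -0.001, -1.0]]
force: [-0.3, -0.4, -1.3]
opening: 0.503
grasp_force: 29.8
```

```bash
python3 -c "
from h import *
plan((.5964,.323,.208,95.5))"
```

```text
[0.079, 0.037, 0.0355] [-0.0, 0.1, 2.5] rows 2.3
```

Request:
servo_tool(
  targets=[
    {"offset":[0.03,0.014,0],"dr":[0,0,1]},
    {"offset":[0.06,0.028,0],"dr":[0,0,2]},
    {"offset":[0.079,0.037,0.0],"dr":[0,0,2.5]},
    {"offset":[0.079,0.037,0.02],"dr":[0,0,2.5]},
    {"offset":[0.079,0.037,0.035],"dr":[0,0,2.5]},
    {"offset":[0.079,0.037,0.035],"dr":[0,0,2.5]},
    {"offset":[0.079,0.037,0.035],"dr":[0,0,2.5]},
    {"offset":[0.079,0.037,0.035],"dr":[0,0,2.5]},
    {"offset":[0.079,0.037,0.035],"dr":[0,0,2.5]},
    {"offset":[0.079,0.037,0.035],"dr":[0,0,2.5]},
  ],
)

```text
time_s: 34.07
position: [0.5976, 0.3243, 0.2102]
tcp_rot: [[-0.097, 0.995, 0.003], [0.995, 0.097, -0.001], [-0.001, 0.003, -1.0]]
force: [0.7, -0.4, -1.8]
opening: 0.498
grasp_force: 29.8
```

Request:
servo_tool(
  targets=[
    {"offset":[0,0,0],"dr":[0,0,0]},
    {"offset":[0,0,0],"dr":[0,0,0]},
    {"offset":[0,0,0],"dr":[0,0,0]},
    {"offset":[0,0,0],"dr":[0,0,0]},
    {"offset":[0,0,0],"dr":[0,0,0]},
    {"offset":[0,0,0],"dr":[0,0,0]},
    {"offset":[0,0,0],"dr":[0,0,0]},
    {"offset":[0,0,-0.02],"dr":[0,0,0]},
    {"offset":[0,0,-0.05],"dr":[0,0,0]},
    {"offset":[-0.02,0,-0.07],"dr":[0,0,0]},
    {"offset":[-0.37,-0.037,-0.07],"dr":[0,0,0]},
    {"offset":[-0.37,-0.037,-0.07],"dr":[0,0,0]},
    {"offset":[-0.37,-0.037,-0.07],"dr":[0,0,0]},
    {"offset":[-0.37,-0.037,-0.07],"dr":[0,0,0]},
    {"offset":[-0.37,-0.037,-0.07],"dr":[0,0,0]},
    {"offset":[-0.37,-0.037,-0.07],"dr":[0,0,0]},
    {"offset":[-0.37,-0.037,-0.07],"dr":[0,0,0]},
    {"offset":[-0.37,-0.037,-0.07],"dr":[0,0,0]},
    {"offset":[-0.37,-0.037,-0.07],"dr":[0,0,0]},
    {"offset":[-0.37,-0.037,-0.07],"dr":[0,0,0]},
  ],
  gripper=-1,
)

```text
time_s: 35.73
position: [0.5962, -0.0521, 0.2795]
tcp_rot: [[-0.092, 0.996, 0.001], [0.996, 0.092, -0.004], [-0.004, 0.001, -1.0]]
force: [0.0, 0.4, 0.1]
opening: 1.002
grasp_force: 0.0
```

```bash
python3 foot.py f3
```

```text
35.7333 [ 0.59620288 -0.0520503   0.27948619] 1.0017973260678954
```

View pics/f3.png

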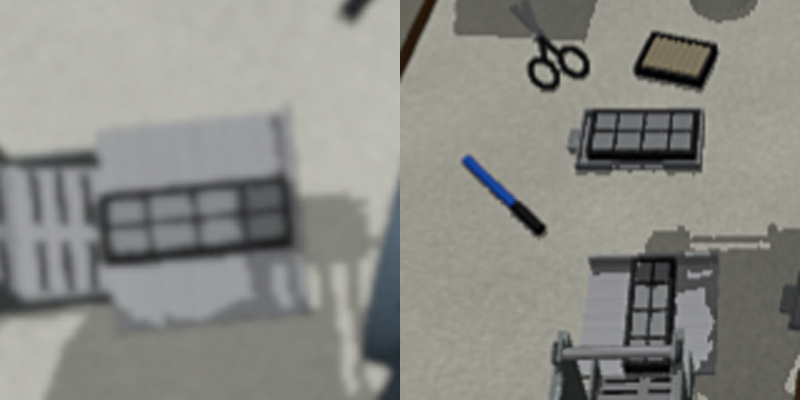

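The long slim flipped too. Its corners are (102,197), (288,178), (293,245) and (106,264), so its centre is (.612,.177), yaw 95.8. I count 15 pictures viewed, one over the allowance of 14, so from here I check by numbers only.

```bash
python3 -c "
from h import *
plan((.612,.177,.12,95.8))"
```

```text
[0.2222, 0.0374, 0.1591] [0.0, 0.1, -0.3] rows 6.6
```

Request:
servo_tool(
  targets=[
    {"offset":[0.222,0.037,0.13],"dr":[0,0,-0.4]},
    {"offset":[0.222,0.037,0.13],"dr":[0,0,-0.4]},
    {"offset":[0.222,0.037,0.13],"dr":[0,0,-0.4]},
    {"offset":[0.222,0.037,0.13],"dr":[0,0,-0.4]},
    {"offset":[0.222,0.037,0.13],"dr":[0,0,-0.4]},
    {"offset":[0.222,0.037,0.13],"dr":[0,0,-0.4]},
    {"offset":[0.222,0.037,0.159],"dr":[0,0,-0.4]},
    {"offset":[0.222,0.037,0.159],"dr":[0,0,-0.4]},
    {"offset":[0.222,0.037,0.159],"dr":[0,0,-0.4]},
    {"offset":[0.222,0.037,0.159],"dr":[0,0,-0.4]},
    {"offset":[0.222,0.037,0.159],"dr":[0,0,-0.4]},
    {"offset":[0.222,0.037,0.159],"dr":[0,0,-0.4]},
  ],
)

```text
time_s: 36.83
position: [0.6128, 0.1763, 0.1224]
tcp_rot: [[-0.103, 0.995, 0.005], [0.995, 0.103, -0.001], [-0.002, 0.005, -1.0]]
force: [-0.2, 1.0, 0.4]
opening: 1.0
grasp_force: 0.0
```

```bash
python3 -c "
from h import *
print(bot.read_state()['position'])
plan((.612,.177,.0105,95.8))"
```

```text
[0.6127639  0.17630185 0.12235466]
[0.001, -0.0012, 0.1118] [0.3, 0.1, 0.1] rows 2.7
```

Request:
servo_tool(
  targets=[
    {"offset":[0.001,-0.001,0.04],"dr":[0,0,0]},
    {"offset":[0.001,-0.001,0.075],"dr":[0,0,0]},
    {"offset":[0.001,-0.001,0.1],"dr":[0,0,0]},
    {"offset":[0.001,-0.001,0.112],"dr":[0,0,0]},
    {"offset":[0.001,-0.001,0.112],"dr":[0,0,0]},
    {"offset":[0.001,-0.001,0.112],"dr":[0,0,0]},
    {"offset":[0.001,-0.001,0.112],"dr":[0,0,0]},
    {"offset":[0.001,-0.001,0.112],"dr":[0,0,0]},
  ],
)

```text
time_s: 37.5
position: [0.6114, 0.1776, 0.0094]
tcp_rot: [[-0.104, 0.995, 0.003], [0.995, 0.104, -0.001], [-0.002, 0.003, -1.0]]
force: [0.1, -0.2, -0.3]
opening: 1.0
grasp_force: 0.0
```

Request:
servo_tool(
  targets=[
    {"offset":[0,0,0],"dr":[0,0,0]},
    {"offset":[0,0,0],"dr":[0,0,0]},
    {"offset":[0,0,0],"dr":[0,0,0]},
    {"offset":[0,0,0],"dr":[0,0,0]},
    {"offset":[0,0,0],"dr":[0,0,0]},
    {"offset":[0,0,0],"dr":[0,0,0]},
    {"offset":[0,0,0],"dr":[0,0,0]},
    {"offset":[0,0,0],"dr":[0,0,0]},
    {"offset":[0,0,0],"dr":[0,0,0]},
    {"offset":[0,0,-0.02],"dr":[0,0,0]},
    {"offset":[0,0,-0.05],"dr":[0,0,0]},
    {"offset":[0,0,-0.09],"dr":[0,0,0]},
    {"offset":[0,0,-0.12],"dr":[0,0,0]},
    {"offset":[0,0,-0.13],"dr":[0,0,0]},
    {"offset":[0,0,-0.13],"dr":[0,0,0]},
    {"offset":[0,0,-0.13],"dr":[0,0,0]},
    {"offset":[0,0,-0.13],"dr":[0,0,0]},
    {"offset":[0,0,-0.13],"dr":[0,0,0]},
  ],
  gripper=1,
)

```text
time_s: 39.0
position: [0.6084, 0.1778, 0.1354]
tcp_rot: [[-0.104, 0.995, -0.004], [0.995, 0.104, -0.002], [-0.002, -0.005, -1.0]]
force: [-0.0, -0.2, -1.1]
opening: 0.498
grasp_force: 30.0
```

```bash
python3 -c "
from h import *
s=bot.read_state();print(s['time_s'],s['position'],s['opening'],s['grasp_force'])
plan((.60,-.13,.14,140),(.543,-.4425,.1,186.3))"
```

```text
39.0 [0.60835867 0.17780546 0.13538157] 0.49818894372886086 29.999396950006485
[-0.3053, -0.0404, -0.0039] [-0.3, -0.0, -44.0] rows 7.4
[-0.6101, -0.1294, 0.0371] [-0.3, -0.1, -90.3] rows 7.7
```

```bash
python3 -c "
from h import *
t=viewer.capture('top');s=viewer.capture('side')
from scipy.optimize import least_squares
for a,b in (((715,203),(352,140)),((722,375),(480,150))):
    f=lambda X:np.r_[(w2pix(t,X)-np.array(a)*.7).ravel(),(w2pix(s,X)-np.array(b)*.7).ravel()]
    r=least_squares(f,[.5,-.6,.1]);print(r.x.round(3),r.fun.round(1))
print(pix2w(t,np.array([[678,270]])*.7,0), pix2w(s,np.array([[357,190],[475,190]])*.7,0))"
```

```text
[ 0.649 -0.601  0.148] [-0.   1.2 -1.6 -0.4]
[ 0.334 -0.614  0.129] [-0.   0.6 -0.8 -0.1]
[[ 0.54654099 -0.61137749]] [[ 0.63814497 -0.60479477]
 [ 0.33017944 -0.63157231]]
```

The cardboard stack's near edge is at y≈-0.60, so the gripper body clears it.

Request:
servo_tool(
  targets=[
    {"offset":[-0.02,-0.003,0],"dr":[0,0,-3]},
    {"offset":[-0.05,-0.007,0],"dr":[0,0,-8]},
    {"offset":[-0.305,-0.042,0],"dr":[0,0,-44]},
    {"offset":[-0.305,-0.042,0],"dr":[0,0,-44]},
    {"offset":[-0.305,-0.042,0],"dr":[0,0,-44]},
    {"offset":[-0.305,-0.042,0],"dr":[0,0,-44]},
    {"offset":[-0.305,-0.042,0],"dr":[0,0,-44]},
    {"offset":[-0.305,-0.042,0],"dr":[0,0,-44]},
    {"offset":[-0.61,-0.131,0.037],"dr":[0,0,-90.3]},
    {"offset":[-0.61,-0.131,0.037],"dr":[0,0,-90.3]},
    {"offset":[-0.61,-0.131,0.037],"dr":[0,0,-90.3]},
    {"offset":[-0.61,-0.131,0.037],"dr":[0,0,-90.3]},
    {"offset":[-0.61,-0.131,0.037],"dr":[0,0,-90.3]},
    {"offset":[-0.61,-0.131,0.037],"dr":[0,0,-90.3]},
    {"offset":[-0.61,-0.131,0.037],"dr":[0,0,-90.3]},
    {"offset":[-0.61,-0.131,0.037],"dr":[0,0,-90.3]},
    {"offset":[-0.61,-0.131,0.037],"dr":[0,0,-90.3]},
    {"offset":[-0.61,-0.131,0.037],"dr":[0,0,-90.3]},
    {"offset":[-0.61,-0.131,0.037],"dr":[0,0,-90.3]},
    {"offset":[-0.61,-0.131,0.037],"dr":[0,0,-90.3]},
  ],
)

```text
time_s: 40.77
position: [0.5433, -0.4403, 0.1011]
tcp_rot: [[-0.994, -0.11, -0.001], [-0.11, 0.994, 0.001], [0.001, 0.001, -1.0]]
force: [0.1, 0.1, -2.2]
opening: 0.504
grasp_force: 30.0
```

Request:
servo_tool(
  targets=[
    {"offset":[0,0,0],"dr":[0,0,0]},
    {"offset":[0,0,0],"dr":[0,0,0]},
    {"offset":[0,0,0],"dr":[0,0,0]},
    {"offset":[0,0,0],"dr":[0,0,0]},
    {"offset":[0,0,0],"dr":[0,0,0]},
  ],
)

```text
time_s: 41.18
position: [0.5439, -0.4417, 0.1024]
tcp_rot: [[-0.994, -0.11, 0.001], [-0.11, 0.994, -0.002], [-0.001, -0.002, -1.0]]
force: [-0.5, 0.4, -1.5]
opening: 0.499
grasp_force: 30.0
```

```bash
python3 -c "
from h import *
print(bot.read_state()['position'])
plan((.543,-.4425,.01,186.3))"
```

```text
[ 0.54389487 -0.44174297  0.10238085]
[0.001, -0.0005, 0.0924] [-0.1, 0.0, 0.0] rows 2.2
```

Request:
servo_tool(
  targets=[
    {"offset":[0.001,-0.001,0.04],"dr":[0,0,0]},
    {"offset":[0.001,-0.001,0.07],"dr":[0,0,0]},
    {"offset":[0.001,-0.001,0.08],"dr":[0,0,0]},
    {"offset":[0.001,-0.001,0.087],"dr":[0,0,0]},
    {"offset":[0.001,-0.001,0.092],"dr":[0,0,0]},
    {"offset":[0.001,-0.001,0.092],"dr":[0,0,0]},
    {"offset":[0.001,-0.001,0.092],"dr":[0,0,0]},
    {"offset":[0.001,-0.001,0.092],"dr":[0,0,0]},
  ],
)

```text
time_s: 41.85
position: [0.5437, -0.4446, 0.0119]
tcp_rot: [[-0.994, -0.11, 0.003], [-0.11, 0.994, -0.004], [-0.002, -0.005, -1.0]]
force: [1.1, -1.0, -2.2]
opening: 0.505
grasp_force: 30.0
```

Request:
servo_tool(
  targets=[
    {"offset":[0,0,0],"dr":[0,0,0]},
    {"offset":[0,0,0],"dr":[0,0,0]},
    {"offset":[0,0,0],"dr":[0,0,0]},
    {"offset":[0,0,0],"dr":[0,0,0]},
    {"offset":[0,0,0],"dr":[0,0,0]},
    {"offset":[0,0,0],"dr":[0,0,0]},
    {"offset":[0,0,-0.02],"dr":[0,0,0]},
    {"offset":[0,0,-0.06],"dr":[0,0,0]},
    {"offset":[0,0,-0.1],"dr":[0,0,0]},
    {"offset":[0,0,-0.14],"dr":[0,0,0]},
    {"offset":[0,0,-0.14],"dr":[0,0,0]},
    {"offset":[0,0,-0.14],"dr":[0,0,0]},
  ],
  gripper=-1,
)

```text
time_s: 42.85
position: [0.5442, -0.4451, 0.1541]
tcp_rot: [[-0.994, -0.109, 0.006], [-0.11, 0.994, -0.008], [-0.005, -0.008, -1.0]]
force: [-0.4, 0.6, -0.6]
opening: 1.0
grasp_force: 0.0
```

```bash
cat > fit.py <<'E'
from h import *
from scipy.optimize import minimize
def corners(p,L,W):
    a=np.radians(p[2]);c,s=np.cos(a),np.sin(a)
    return [(p[0]+i*L/2*c-j*W/2*s,p[1]+i*L/2*s+j*W/2*c) for i,j in((1,1),(1,-1),(-1,-1),(-1,1))]
def fit(c,p0,L,W,z,b=.005,rng=.02,win=0.05):
    """fit black frame (border b wide) of an LxW top face at height z: dark inside the ring, brighter inside it"""
    g=cv2.cvtColor(np.ascontiguousarray(rect(c,p0[0]-.5*L-win,p0[0]+.5*L+win,p0[1]-.5*L-win,p0[1]+.5*L+win,z,1000)),cv2.COLOR_BGR2GRAY).astype(float)
    x1,y1=p0[0]+.5*L+win,p0[1]+.5*L+win
    u=np.linspace(-1,1,81)
    def ring(p,d):
        a=np.radians(p[2]);l,w=L/2-d,W/2-d
        P=np.r_[np.c_[u*l,0*u+w],np.c_[u*l,0*u-w],np.c_[0*u+l,u*w],np.c_[0*u-l,u*w]]
        X=p[0]+P[:,0]*np.cos(a)-P[:,1]*np.sin(a);Y=p[1]+P[:,0]*np.sin(a)+P[:,1]*np.cos(a)
        m=cv2.remap(g.astype(np.float32),((y1-Y)*1000)[None].astype(np.float32),((x1-X)*1000)[None].astype(np.float32),1)
        return m.mean()
    cost=lambda p:ring(p,b/2)+ring(p,.001)*.5-.75*ring(p,b+.004)-.75*ring(p,-.004)
    best=min((cost(q),q) for dx in np.arange(-rng,rng+.001,.002) for dy in np.arange(-rng,rng+.001,.002) for da in (-9,-6,-3,0,3,6,9) for q in [(p0[0]+dx,p0[1]+dy,p0[2]+da)])
    f=lambda v:cost((v[0]/1000,v[1]/1000,v[2]))
    r=minimize(f,[best[1][0]*1000,best[1][1]*1000,best[1][2]],method="Nelder-Mead",options=dict(initial_simplex=None))
    return (r.x/[1000,1000,1]).round(4),round(r.fun,1)
E
python3 -c "
from fit import *
c=viewer.capture('top');s=bot.read_state();print(s['time_s'],s['position'])
print('SW',fit(c,(.643,-.176,-10.9),.085,.064,.016))
print('LW in tray',fit(c,(.663,-.049,5),.12,.064,.019,rng=.01))
print('SS in tray',fit(c,(.4255,.15,-4.4),.085,.044,.019,rng=.01))
c=viewer.capture('side')
print('side SW',fit(c,(.643,-.176,-10.9),.085,.064,.016)); print('side LS tray',fit(c,(.543,-.4425,6.3),.12,.044,.019,rng=.01))"
```

```text
42.9 [ 0.54285387 -0.44362658  0.15139796]
SW (array([  0.6424,  -0.1736, -10.804 ]), np.float64(-104.4))
LW in tray (array([ 0.6603, -0.0503,  4.3645]), np.float64(-78.0))
SS in tray (array([ 0.4231,  0.1484, -4.0547]), np.float64(-79.3))
side SW (array([  0.6429,  -0.1689, -10.7348]), np.float64(-131.2))
side LS tray (array([ 0.5432, -0.4399,  6.5934]), np.float64(-79.7))
```

The code fit puts the short wide at (.642,-.174), yaw -10.8. The LW, SS and LS cassettes sit within 3 mm of their tray centres.

```bash
python3 -c "
from h import *
plan((.6424,-.1745,.12,169.2))"
```

```text
[-0.1291, 0.2556, 0.0294] [-0.0, -0.0, 17.1] rows 6.9
```

Request:
servo_tool(
  targets=[
    {"offset":[-0.01,0.02,0],"dr":[0,0,2]},
    {"offset":[-0.129,0.255,0.01],"dr":[0,0,17.1]},
    {"offset":[-0.129,0.255,0.01],"dr":[0,0,17.1]},
    {"offset":[-0.129,0.255,0.01],"dr":[0,0,17.1]},
    {"offset":[-0.129,0.255,0.01],"dr":[0,0,17.1]},
    {"offset":[-0.129,0.255,0.01],"dr":[0,0,17.1]},
    {"offset":[-0.129,0.255,0.01],"dr":[0,0,17.1]},
    {"offset":[-0.129,0.255,0.03],"dr":[0,0,17.1]},
    {"offset":[-0.129,0.255,0.03],"dr":[0,0,17.1]},
    {"offset":[-0.129,0.255,0.03],"dr":[0,0,17.1]},
    {"offset":[-0.129,0.255,0.03],"dr":[0,0,17.1]},
    {"offset":[-0.129,0.255,0.03],"dr":[0,0,17.1]},
    {"offset":[-0.129,0.255,0.03],"dr":[0,0,17.1]},
    {"offset":[-0.129,0.255,0.03],"dr":[0,0,17.1]},
  ],
)

```text
time_s: 44.12
position: [0.6429, -0.1775, 0.1203]
tcp_rot: [[-0.982, 0.19, 0.002], [0.19, 0.982, -0.002], [-0.002, -0.002, -1.0]]
force: [0.3, -0.6, 0.9]
opening: 0.997
grasp_force: 0.0
```

```bash
python3 -c "
from fit import *
print(bot.read_state()['position'])
plan((.6424,-.1745,.004,169.2))
print('side SW',fit(viewer.capture('side'),(.643,-.176,-10.9),.085,.064,.016))"
```

```text
[ 0.64285543 -0.17751615  0.12026083]
[0.0013, 0.0031, 0.1163] [-0.1, 0.1, -0.1] rows 2.8
side SW (array([  0.643 ,  -0.169 , -10.3242]), np.float64(-131.6))
```

Request:
servo_tool(
  targets=[
    {"offset":[0.001,0.002,0.04],"dr":[0,0,0]},
    {"offset":[0.001,0.002,0.08],"dr":[0,0,0]},
    {"offset":[0.001,0.002,0.105],"dr":[0,0,0]},
    {"offset":[0.001,0.002,0.115],"dr":[0,0,0]},
    {"offset":[0.001,0.002,0.115],"dr":[0,0,0]},
    {"offset":[0.001,0.002,0.115],"dr":[0,0,0]},
    {"offset":[0.001,0.002,0.115],"dr":[0,0,0]},
  ],
)

```text
time_s: 44.75
position: [0.6436, -0.1747, 0.0062]
tcp_rot: [[-0.982, 0.188, 0.004], [0.188, 0.982, -0.003], [-0.004, -0.002, -1.0]]
force: [0.9, 0.2, 0.6]
opening: 0.998
grasp_force: 0.0
```

Request:
servo_tool(
  targets=[
    {"offset":[0,0,0],"dr":[0,0,0]},
    {"offset":[0,0,0],"dr":[0,0,0]},
    {"offset":[0,0,0],"dr":[0,0,0]},
    {"offset":[0,0,0],"dr":[0,0,0]},
    {"offset":[0,0,0],"dr":[0,0,0]},
    {"offset":[0,0,0],"dr":[0,0,0]},
    {"offset":[0,0,0],"dr":[0,0,0]},
    {"offset":[0,0,0],"dr":[0,0,0]},
    {"offset":[0,0,-0.02],"dr":[0,0,0]},
    {"offset":[0,0,-0.05],"dr":[0,0,0]},
    {"offset":[0,0,-0.09],"dr":[0,0,0]},
    {"offset":[0,0,-0.13],"dr":[0,0,0]},
    {"offset":[0,0,-0.17],"dr":[0,0,0]},
    {"offset":[0,0,-0.21],"dr":[0,0,0]},
    {"offset":[0,0,-0.24],"dr":[0,0,0]},
    {"offset":[0,0,-0.24],"dr":[0,0,0]},
    {"offset":[0,0,-0.24],"dr":[0,0,0]},
    {"offset":[0,0,-0.24],"dr":[0,0,0]},
    {"offset":[0,0,-0.24],"dr":[0,0,0]},
  ],
  gripper=1,
)

```text
time_s: 46.33
position: [0.6406, -0.1727, 0.2418]
tcp_rot: [[-0.982, 0.188, -0.004], [0.188, 0.982, 0.001], [0.004, -0.0, -1.0]]
force: [0.2, 0.4, -2.6]
opening: 0.729
grasp_force: 30.0
```

```bash
python3 -c "
from h import *
s=bot.read_state();print(s['time_s'],s['position'],s['opening'],s['grasp_force'])
plan((.5964,.323,.245,95.5))"
```

```text
46.3333 [ 0.64061637 -0.17273435  0.24182288] 0.728792984336296 29.99898612499237
[0.1365, 0.4786, -0.0027] [-0.2, -0.2, 73.7] rows 11.9
```

Request:
servo_tool(
  targets=[
    {"offset":[0.006,0.02,0],"dr":[0,0,3]},
    {"offset":[0.015,0.053,0],"dr":[0,0,8]},
    {"offset":[0.137,0.479,-0.002],"dr":[0,0,73.7]},
    {"offset":[0.137,0.479,-0.002],"dr":[0,0,73.7]},
    {"offset":[0.137,0.479,-0.002],"dr":[0,0,73.7]},
    {"offset":[0.137,0.479,-0.002],"dr":[0,0,73.7]},
    {"offset":[0.137,0.479,-0.002],"dr":[0,0,73.7]},
    {"offset":[0.137,0.479,-0.002],"dr":[0,0,73.7]},
    {"offset":[0.137,0.479,-0.002],"dr":[0,0,73.7]},
    {"offset":[0.137,0.479,-0.002],"dr":[0,0,73.7]},
    {"offset":[0.137,0.479,-0.002],"dr":[0,0,73.7]},
    {"offset":[0.137,0.479,-0.002],"dr":[0,0,73.7]},
    {"offset":[0.137,0.479,-0.002],"dr":[0,0,73.7]},
    {"offset":[0.137,0.479,-0.002],"dr":[0,0,73.7]},
    {"offset":[0.137,0.479,-0.002],"dr":[0,0,73.7]},
    {"offset":[0.137,0.479,-0.002],"dr":[0,0,73.7]},
    {"offset":[0.137,0.479,-0.002],"dr":[0,0,73.7]},
    {"offset":[0.137,0.479,-0.002],"dr":[0,0,73.7]},
    {"offset":[0.137,0.479,-0.002],"dr":[0,0,73.7]},
    {"offset":[0.137,0.479,-0.002],"dr":[0,0,73.7]},
  ],
)

```text
time_s: 48.0
position: [0.598, 0.3215, 0.2458]
tcp_rot: [[-0.094, 0.996, 0.001], [0.996, 0.094, -0.002], [-0.002, 0.001, -1.0]]
force: [0.2, 0.3, -1.4]
opening: 0.733
grasp_force: 30.0
```

```bash
python3 -c "
from h import *
s=bot.read_state();print(s['time_s'],s['position'],s['opening'])
plan((.5964,.323,.206,95.5))"
```

```text
48.0 [0.59799729 0.32152626 0.24583011] 0.732980096303701
[0.0017, -0.0015, 0.0398] [0.0, 0.1, -0.1] rows 1.0
```

Request:
servo_tool(
  targets=[
    {"offset":[0.002,-0.001,0.02],"dr":[0,0,0]},
    {"offset":[0.002,-0.001,0.035],"dr":[0,0,0]},
    {"offset":[0.002,-0.001,0.038],"dr":[0,0,0]},
    {"offset":[0.002,-0.001,0.038],"dr":[0,0,0]},
    {"offset":[0.002,-0.001,0.038],"dr":[0,0,0]},
    {"offset":[0.002,-0.001,0.038],"dr":[0,0,0]},
    {"offset":[0.002,-0.001,0.038],"dr":[0,0,0]},
  ],
)

```text
time_s: 48.58
position: [0.5972, 0.3248, 0.2091]
tcp_rot: [[-0.095, 0.995, 0.003], [0.995, 0.095, -0.001], [-0.001, 0.003, -1.0]]
force: [0.2, -0.1, -1.8]
opening: 0.734
grasp_force: 30.0
```

Request:
servo_tool(
  targets=[
    {"offset":[0,0,0],"dr":[0,0,0]},
    {"offset":[0,0,0],"dr":[0,0,0]},
    {"offset":[0,0,0],"dr":[0,0,0]},
    {"offset":[0,0,0],"dr":[0,0,0]},
    {"offset":[0,0,0],"dr":[0,0,0]},
    {"offset":[0,0,0],"dr":[0,0,0]},
    {"offset":[0,0,0],"dr":[0,0,0]},
    {"offset":[0,0,-0.02],"dr":[0,0,0]},
    {"offset":[0,0,-0.05],"dr":[0,0,0]},
    {"offset":[-0.02,0,-0.07],"dr":[0,0,0]},
    {"offset":[-0.37,-0.037,-0.07],"dr":[0,0,0]},
    {"offset":[-0.37,-0.037,-0.07],"dr":[0,0,0]},
    {"offset":[-0.37,-0.037,-0.07],"dr":[0,0,0]},
    {"offset":[-0.37,-0.037,-0.07],"dr":[0,0,0]},
    {"offset":[-0.37,-0.037,-0.07],"dr":[0,0,0]},
    {"offset":[-0.37,-0.037,-0.07],"dr":[0,0,0]},
    {"offset":[-0.37,-0.037,-0.07],"dr":[0,0,0]},
    {"offset":[-0.37,-0.037,-0.07],"dr":[0,0,0]},
    {"offset":[-0.37,-0.037,-0.07],"dr":[0,0,0]},
    {"offset":[-0.37,-0.037,-0.07],"dr":[0,0,0]},
  ],
  gripper=-1,
)

```text
time_s: 50.25
position: [0.5951, -0.0521, 0.2785]
tcp_rot: [[-0.09, 0.996, 0.001], [0.996, 0.09, -0.004], [-0.004, 0.001, -1.0]]
force: [-0.1, -0.0, -0.7]
opening: 1.004
grasp_force: 0.0
```

```bash
python3 -c "
from fit import *
c=viewer.capture('top');s=bot.read_state();print(s['time_s'],s['position'])
r=fit(c,(.609,.18,95.5),.085,.064,.022,rng=.026);print(r)
p=r[0]; uv=w2pix(c,[[p[0]+dx,p[1]+dy,.022] for dx in(-.012,.012) for dy in(-.012,.012)])
print('colour between bars (grey back: r~b)',[c['color'][int(round(v)),int(round(u))].tolist() for u,v in uv])
print('side',fit(viewer.capture('side'),(.609,.183,95.5),.085,.064,.022,rng=.026))
plan((p[0],p[1],.12,p[2]))"
```

```text
50.3 [ 0.59489014 -0.0493948   0.27839436]
(array([ 0.6285,  0.1623, 95.5226]), np.float64(-84.7))
colour between bars (grey back: r~b) [[119, 123, 124], [133, 136, 139], [134, 137, 139], [133, 137, 139]]
side (array([ 0.63  ,  0.1653, 95.2747]), np.float64(-109.9))
[0.206, 0.0531, 0.1582] [0.0, 0.1, -0.2] rows 6.4
```

The short wide flipped as well, grey back up by its colour. Both cameras put it at about (.6285,.162), yaw 95.5, against the stop.

Request:
servo_tool(
  targets=[
    {"offset":[0.206,0.053,0.13],"dr":[0,0,-0.2]},
    {"offset":[0.206,0.053,0.13],"dr":[0,0,-0.2]},
    {"offset":[0.206,0.053,0.13],"dr":[0,0,-0.2]},
    {"offset":[0.206,0.053,0.13],"dr":[0,0,-0.2]},
    {"offset":[0.206,0.053,0.13],"dr":[0,0,-0.2]},
    {"offset":[0.206,0.053,0.13],"dr":[0,0,-0.2]},
    {"offset":[0.206,0.053,0.158],"dr":[0,0,-0.2]},
    {"offset":[0.206,0.053,0.158],"dr":[0,0,-0.2]},
    {"offset":[0.206,0.053,0.158],"dr":[0,0,-0.2]},
    {"offset":[0.206,0.053,0.158],"dr":[0,0,-0.2]},
    {"offset":[0.206,0.053,0.158],"dr":[0,0,-0.2]},
    {"offset":[0.206,0.053,0.158],"dr":[0,0,-0.2]},
    {"offset":[0.206,0.053,0.158],"dr":[0,0,-0.2]},
  ],
)

```text
time_s: 51.43
position: [0.6291, 0.1619, 0.1219]
tcp_rot: [[-0.098, 0.995, 0.004], [0.995, 0.098, -0.002], [-0.002, 0.004, -1.0]]
force: [-0.8, 0.1, -0.0]
opening: 1.001
grasp_force: 0.0
```

```bash
python3 -c "
from fit import *
print(bot.read_state()['position'])
plan((.6285,.162,.0105,95.5))
print('side',fit(viewer.capture('side'),(.628,.165,95.5),.085,.064,.022,rng=.02))"
```

```text
[0.62907284 0.16190756 0.12186727]
[0.0004, -0.001, 0.1114] [0.2, 0.1, 0.1] rows 2.7
side (array([ 0.6299,  0.165 , 95.1522]), np.float64(-138.6))
```

Request:
servo_tool(
  targets=[
    {"offset":[0,0,0.04],"dr":[0,0,0]},
    {"offset":[0,0,0.075],"dr":[0,0,0]},
    {"offset":[0,0,0.1],"dr":[0,0,0]},
    {"offset":[0,0,0.111],"dr":[0,0,0]},
    {"offset":[0,0,0.111],"dr":[0,0,0]},
    {"offset":[0,0,0.111],"dr":[0,0,0]},
    {"offset":[0,0,0.111],"dr":[0,0,0]},
    {"offset":[0,0,0.111],"dr":[0,0,0]},
  ],
)

```text
time_s: 52.15
position: [0.6291, 0.1624, 0.0102]
tcp_rot: [[-0.099, 0.995, 0.003], [0.995, 0.099, -0.002], [-0.002, 0.003, -1.0]]
force: [0.6, 0.6, -1.1]
opening: 1.004
grasp_force: 0.0
```

Request:
servo_tool(
  targets=[
    {"offset":[0,0,0],"dr":[0,0,0]},
    {"offset":[0,0,0],"dr":[0,0,0]},
    {"offset":[0,0,0],"dr":[0,0,0]},
    {"offset":[0,0,0],"dr":[0,0,0]},
    {"offset":[0,0,0],"dr":[0,0,0]},
    {"offset":[0,0,0],"dr":[0,0,0]},
    {"offset":[0,0,0],"dr":[0,0,0]},
    {"offset":[0,0,0],"dr":[0,0,0]},
    {"offset":[0,0,-0.02],"dr":[0,0,0]},
    {"offset":[0,0,-0.05],"dr":[0,0,0]},
    {"offset":[0,0,-0.09],"dr":[0,0,0]},
    {"offset":[0,0,-0.12],"dr":[0,0,0]},
    {"offset":[0,0,-0.13],"dr":[0,0,0]},
    {"offset":[0,0,-0.13],"dr":[0,0,0]},
    {"offset":[0,0,-0.13],"dr":[0,0,0]},
    {"offset":[0,0,-0.13],"dr":[0,0,0]},
    {"offset":[0,0,-0.13],"dr":[0,0,0]},
    {"offset":[0,0,-0.13],"dr":[0,0,0]},
  ],
  gripper=1,
)

```text
time_s: 53.65
position: [0.6267, 0.1626, 0.1367]
tcp_rot: [[-0.099, 0.995, -0.004], [0.995, 0.099, -0.002], [-0.002, -0.004, -1.0]]
force: [-0.9, -0.4, -1.6]
opening: 0.729
grasp_force: 30.0
```

```bash
python3 -c "
from fit import *
s=bot.read_state();print(s['time_s'],s['position'],s['opening'],s['grasp_force'])
plan((.56,-.1,.14,135),(.3795,-.373,.1,175.6))
c=viewer.capture('top')"
```

```text
53.65 [0.62667952 0.16257249 0.1367283 ] 0.7291604607602243 29.99710276722908
[-0.2547, -0.0923, -0.0025] [-0.2, 0.0, -39.3] rows 6.5
[-0.5084, -0.2988, 0.0388] [-0.2, -0.1, -79.9] rows 7.9
```

Request:
servo_tool(
  targets=[
    {"offset":[-0.02,-0.007,0],"dr":[0,0,-3]},
    {"offset":[-0.05,-0.018,0],"dr":[0,0,-8]},
    {"offset":[-0.255,-0.094,0],"dr":[0,0,-39.3]},
    {"offset":[-0.255,-0.094,0],"dr":[0,0,-39.3]},
    {"offset":[-0.255,-0.094,0],"dr":[0,0,-39.3]},
    {"offset":[-0.255,-0.094,0],"dr":[0,0,-39.3]},
    {"offset":[-0.255,-0.094,0],"dr":[0,0,-39.3]},
    {"offset":[-0.508,-0.3,0.039],"dr":[0,0,-79.9]},
    {"offset":[-0.508,-0.3,0.039],"dr":[0,0,-79.9]},
    {"offset":[-0.508,-0.3,0.039],"dr":[0,0,-79.9]},
    {"offset":[-0.508,-0.3,0.039],"dr":[0,0,-79.9]},
    {"offset":[-0.508,-0.3,0.039],"dr":[0,0,-79.9]},
    {"offset":[-0.508,-0.3,0.039],"dr":[0,0,-79.9]},
    {"offset":[-0.508,-0.3,0.039],"dr":[0,0,-79.9]},
    {"offset":[-0.508,-0.3,0.039],"dr":[0,0,-79.9]},
    {"offset":[-0.508,-0.3,0.039],"dr":[0,0,-79.9]},
    {"offset":[-0.508,-0.3,0.039],"dr":[0,0,-79.9]},
    {"offset":[-0.508,-0.3,0.039],"dr":[0,0,-79.9]},
    {"offset":[-0.508,-0.3,0.039],"dr":[0,0,-79.9]},
    {"offset":[-0.508,-0.3,0.039],"dr":[0,0,-79.9]},
  ],
)

```text
time_s: 55.37
position: [0.3801, -0.3712, 0.1005]
tcp_rot: [[-0.997, 0.076, 0.0], [0.076, 0.997, -0.0], [-0.0, -0.0, -1.0]]
force: [0.5, 0.7, -0.4]
opening: 0.731
grasp_force: 30.0
```

Request:
servo_tool(
  targets=[
    {"offset":[0,0,0],"dr":[0,0,0]},
    {"offset":[0,0,0],"dr":[0,0,0]},
    {"offset":[0,0,0],"dr":[0,0,0]},
    {"offset":[0,0,0],"dr":[0,0,0]},
    {"offset":[0,0,0],"dr":[0,0,0]},
  ],
)

```text
time_s: 55.78
position: [0.3802, -0.3722, 0.1009]
tcp_rot: [[-0.997, 0.076, 0.001], [0.076, 0.997, -0.002], [-0.001, -0.002, -1.0]]
force: [0.1, -0.7, -1.7]
opening: 0.735
grasp_force: 30.0
```

```bash
python3 -c "
from h import *
print(bot.read_state()['position'])
plan((.3795,-.373,.01,175.6))"
```

```text
[ 0.38018968 -0.37215895  0.10093756]
[0.0007, -0.0007, 0.0909] [-0.1, 0.1, 0.0] rows 2.2
```

Request:
servo_tool(
  targets=[
    {"offset":[0.001,-0.001,0.04],"dr":[0,0,0]},
    {"offset":[0.001,-0.001,0.07],"dr":[0,0,0]},
    {"offset":[0.001,-0.001,0.08],"dr":[0,0,0]},
    {"offset":[0.001,-0.001,0.086],"dr":[0,0,0]},
    {"offset":[0.001,-0.001,0.091],"dr":[0,0,0]},
    {"offset":[0.001,-0.001,0.091],"dr":[0,0,0]},
    {"offset":[0.001,-0.001,0.091],"dr":[0,0,0]},
    {"offset":[0.001,-0.001,0.091],"dr":[0,0,0]},
  ],
)

```text
time_s: 56.45
position: [0.3794, -0.3744, 0.011]
tcp_rot: [[-0.997, 0.077, 0.002], [0.077, 0.997, -0.004], [-0.002, -0.004, -1.0]]
force: [1.0, -1.5, -1.4]
opening: 0.733
grasp_force: 30.0
```

Request:
servo_tool(
  targets=[
    {"offset":[0,0,0],"dr":[0,0,0]},
    {"offset":[0,0,0],"dr":[0,0,0]},
    {"offset":[0,0,0],"dr":[0,0,0]},
    {"offset":[0,0,0],"dr":[0,0,0]},
    {"offset":[0,0,0],"dr":[0,0,0]},
    {"offset":[0,0,-0.02],"dr":[0,0,0]},
    {"offset":[0,0,-0.06],"dr":[0,0,0]},
    {"offset":[0,0.01,-0.1],"dr":[0,0,0]},
    {"offset":[-0.08,0.3,-0.17],"dr":[0,0,0]},
    {"offset":[-0.08,0.3,-0.17],"dr":[0,0,0]},
    {"offset":[-0.08,0.3,-0.17],"dr":[0,0,0]},
    {"offset":[-0.08,0.3,-0.17],"dr":[0,0,0]},
    {"offset":[-0.08,0.3,-0.17],"dr":[0,0,0]},
    {"offset":[-0.08,0.3,-0.17],"dr":[0,0,0]},
    {"offset":[-0.08,0.3,-0.17],"dr":[0,0,0]},
    {"offset":[-0.08,0.3,-0.17],"dr":[0,0,0]},
    {"offset":[-0.08,0.3,-0.17],"dr":[0,0,0]},
    {"offset":[-0.08,0.3,-0.17],"dr":[0,0,0]},
  ],
  gripper=-1,
)

```text
time_s: 57.95
position: [0.4817, -0.0795, 0.1796]
tcp_rot: [[-0.997, 0.074, 0.001], [0.074, 0.997, -0.002], [-0.001, -0.002, -1.0]]
force: [-0.1, 0.1, 0.3]
opening: 1.0
grasp_force: 0.0
```

```bash
python3 -c "
from fit import *
s=bot.read_state();print(s['time_s'],s['position'],s['opening'])
t=viewer.capture('top');c=viewer.capture('side')
for n,p,L,W in(('LW',(.663,-.049,5),.12,.064),('SS',(.4255,.15,-4.4),.085,.044),('LS',(.543,-.4425,6.3),.12,.044),('SW',(.3795,-.373,-4.4),.085,.064)):
    for m,k in(('top',t),('side',c)):
        r=fit(k,p,L,W,.019,rng=.012)
        q=r[0]; a=np.radians(q[2]); uv=w2pix(k,[[q[0]+i*np.cos(a)-j*np.sin(a),q[1]+i*np.sin(a)+j*np.cos(a),.019] for i in(-.012,.012) for j in(-.009,.009)])
        print(n,m,*r,[k['color'][int(round(v)),int(round(u))].tolist() for u,v in uv][:2])"
```

```text
57.95 [ 0.48170951 -0.07952262  0.17964264] 0.9995038376758771
LW top [ 0.6602 -0.0499  3.5094] -66.2 [[131, 135, 137], [132, 135, 138]]
LW side [ 0.6612 -0.0469  4.6742] -104.0 [[116, 117, 121], [115, 117, 119]]
SS top [ 0.423   0.1481 -4.4014] -55.8 [[88, 90, 93], [88, 90, 93]]
SS side [ 0.4244  0.152  -4.3928] -72.2 [[62, 64, 66], [62, 64, 65]]
LS top [ 0.5426 -0.4442  6.2437] -86.1 [[145, 148, 151], [145, 149, 150]]
LS side [ 0.5425 -0.4401  6.5976] -41.8 [[6, 8, 7], [5, 5, 4]]
SW top [ 0.3784 -0.3743 -4.4198] -84.5 [[142, 144, 147], [143, 146, 147]]
SW side [ 0.3795 -0.3697 -4.4858] -79.4 [[92, 93, 96], [105, 108, 110]]
```

All four fits agree. The side minus top difference in y is the same +3 to 4.6 mm for each tray, so all four lie at the same floor height, grey back up.

```bash
python3 -c "
from rig import ticket
print(ticket.hand_in())"
```

```text
the job is handed in; nothing more can be done
None
```

The job is handed in at about 58 s: by the camera fits all four cassettes were flipped in the chute and lie pleats down in their own trays (the hand-in returned no verdict); one grasp of the long slim cassette missed, shifted it about 15 mm and was repeated, and I viewed 15 pictures, one over the limit of 14.

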